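# Reset the height-stop screw and lock it with its jam nut

### The arm

A 7-joint arm with a two-finger parallel gripper is mounted at the origin on a cart in front of the work surface, level with it; the furniture and walls round the work are solid. World frame = base frame: x ahead of the robot, y to its left, z up, the work surface at z = 0. Lengths are in m, angles in rad, forces in N, time in s.
With the tool pointing down it reaches from about 0.35 to 0.9 m from the base axis. Payload 7.2 kg.
Tool frame: the origin (TCP) lies at the very end of the fingers, on their centre line; the grasp point (between the pads) lies 19 mm behind it (env.tcp_to_grasp is the distance from the TCP to the grasp point, in m); z points along the fingers, y is the direction in which the jaws open and shut (so a half turn about z gives the same grasp; the last joint's range is limited). The gripper opens to 85 mm and grips with 20 to 120 N. Pads are 22 mm wide; open, the fingers measure 114 mm over their backs; the gripper's body (76 mm by 85 mm) begins 54 mm behind the grasp point. The pads swing forward as they close: fully open they stand 13 mm farther back than shut.
Start: joints at [1.113, 0.411, -0.013, 1.596, 0.006, 1.134, -0.082], TCP at [0.237, -0.578, 0.206] pointing down, gripper open.
Joint ranges: [-2.95, 2.95], [-0.29, 1.99], [-1.47, 1.44], [0.14, 2.54], [-1.03, 4.17], [0.13, 1.85], [-2.86, 2.86]. Speed limits (rad/s): [2.39, 2.39, 3.01, 3.01, 3.14, 3.14, 3.14].

### API

Orientations are given as a unit quaternion [x, y, z, w].
In Python, from workcell import env, optics gives the robot as it stands.
- The arm moves only by the tool step_arm, never from a script. Its argument "motion" is a list of rows, each an object with "dp": the shift along the tool's x, y, z as a fraction of full scale, a list of three; "dr": the turn, a rotation vector about the tool's x, y, z as a fraction of full scale, a list of three. A call has 1 to 20 rows; each row shifts and turns the commanded pose from where the row before left it, along the tool's axes as they then stand; what a row does not reach is not made up. Full scale, the value 1, is 0.2 m for a shift and 180 degrees for a turn. A row lasts 1/8 s, in which the tool goes at most 62.5 mm and 10.7 degrees, less where a joint would pass 70% of its speed; a pose out of reach is approached as far as the arm can. A call with a number of a shift or a turn outside -1 to 1 is refused whole. A call with a gripper value outside its range is refused whole. "jaw" is the closure, from -1 (fully open) to 1 (shut), set as the call begins (left out, the last holds). The fingers move at their own pace and stop on an object; the grip force is fixed at half the most. Time passes only in rows, so rows that do not move let the fingers close. It gives the time, the measured TCP pose, the force and the opening at its end, in the units of the state.
- env.read_state(): the state, without advancing time (a new reading comes with each control period).
- optics.snapshot(name): name is "scene" or "top" or "wrist"; returns the picture (400x640x3 uint8, red, green, blue); there is no depth.
- optics.calibration(name): a dict with "K" (3x3 intrinsics, pixels), "T" (4x4, takes a point from camera to world coordinates); the wrist camera has in their place "mount" (4x4, takes a point from camera to tool coordinates, whose origin is the TCP and whose axes are the flange's). Camera axes: x right, y down, z forward; pixel columns grow to the right and rows downward; lengths in m; the calibration is good to about 2 mm. A picture is of the moment at which its call begins: read the wrist's pose just before it. calibration takes no time and is no camera call.
- env.finish_job(): hands the job in, once; it reports no verdict.
Trained networks look in the newest picture that a camera, given by its name, has taken for a name from the list of things; names that differ only in an ending like _2 or _b are one class to them, and where a whole thing is asked for, a point or a joint stands for the part that bears it (a point fixed in the world has none). Each returns a list of dicts, best first, with "p" (0 to 1); they miss things now and then, are a little off and sometimes report something else, mostly with a low value. They report only what shows in the picture. A call takes as long as a camera call.
- optics.boxes_of(thing, camera): "bbox" ([centre column, centre row, width, height] in pixels, round what is visible of it).
- optics.trace(thing, camera): "mask" (400x640 bool, what is visible of it) and "bbox" ([centre column, centre row, width, height] in pixels, round what is visible of it).
The state is a dict: "time_s": time; "qpos": joint angles; "joint_velocities": joint speeds; "joint_torque": joint torques, N m; "ee_pos": TCP position; "tcp_rot": TCP orientation; "wrist_force": force on the tool from outside, world axes, zero at the start; "moment": the same for the moment, N m; "finger_gap": opening from 0.0 (shut) to 1.0 (fully open).
Only numpy, scipy, OpenCV 4.12 (cv2) and the standard library are available. Lean on these libraries where they do the work, as an engineer would, in place of code of your own. Each camera call takes 0.05 s, during which the arm holds its last target.

### The job

Give the grey height-stop stand its new setting: loosen its steel jam nut by the upright pin (a good fifth of a turn anticlockwise from above), then turn the winged adjuster screw anticlockwise until its pointer stands at the index finger of the ring. Then retighten the jam nut clockwise by feel, firmly, with about 6 N of push at the pin and never over 8 N, so that the screw stays locked at the mark; let go, and leave the other things on the bench where they are.

Things in the scene. Friction and masses are not known exactly. Their poses are not given: they have to be found in the camera images.
- stop_stand: height-stop stand fixed to the bench: grey base plate 175 x 100 x 14 mm, a column at its far (+x) end and an arm 56 mm high that carries an aluminium boss. Origin on the bench directly under the vertical screw axis; z up. From the bottom up on that axis: boss, index ring, jam nut, pointer, wing. Highest point 126 mm (wing).
- jam_nut (a joint): angle (rad) of the jam nut: steel hex nut 40 mm across, 70 to 82 mm above the bench, with an 8 mm bar (75 mm high) ending in an upright pin. About 0 (tight) at the start; grows anticlockwise seen from above (loosening). Range -1.0 to 1.6; stays where it is left. Free within 0.5 rad, but it must be opened to 1.2 rad or more to leave the screw room to rise; a free nut runs with 2 to 4 N at the pin.
- nut_pin (a point): point on the axis of the nut's upright pin (round, black, 12 mm diameter, 80 to 122 mm above the bench, 75 mm from the screw axis), 108 mm high, where to grip or push it. It moves on a circle about the screw axis; at the start it lies on the robot's side. Loosening takes up to 5 N sideways; tight means pushed clockwise to about 6 N (5.5 to 8 N is good; 9 N is too much).
- adjuster (a joint): angle (rad) of the adjuster screw; about 0 at the start, grows anticlockwise seen from above (the screw rises). It stays where it is left. While the nut is tight the screw is locked (do not force it); when loose it turns with about 0.4 N m.
- wing_center (a point): middle of the screw's black flat wing, on the screw axis, 116 mm above the bench: the place to grip. The wing is 44 mm long (along the pointer), 10 mm thick, from 94 to 126 mm height; a 44 mm disc with the pointer lies under it, its top at 90 mm.
- pointer_tip (a point): tip of the flat pointer under the wing, 42 mm from the screw axis, at 88 mm height. The wing's long side lies along the line from the screw axis to this tip.
- index_mark (a point): the point just inside the upright index finger (7 x 6 mm, top 90 mm above the bench, 50 to 57 mm from the screw axis) of the aluminium index ring, 42 mm from the screw axis at 88 mm height: where the pointer's tip shall stand. It lies 0.9 to 1.3 rad anticlockwise of the pointer's start. The ring is fixed.
- tab_washer: keyed steel washer under the nut, 40 mm across, 68 mm above the bench (origin near the bench under the screw axis); the nut's seat, not to be handled. Once the nut seats, the push at the pin rises from 3 N by about 1 N per 0.08 rad (6 mm of pin travel). The seat rises with the screw: afterwards the nut seats well before its starting angle (to be felt); turning it back to that angle overloads it.
- note_block: bystander: yellow note block 76 x 76 x 14 mm, origin under its centre
- bulb_carton: bystander: small upright carton 36 x 36 x 50 mm, origin under its centre
- timer: bystander: bench timer 60 x 68 x 30 mm, origin under its centre
- petri_dish: bystander: petri dish 62 mm across, 14 mm high, origin under its centre
- screw_collar: collar of the adjuster screw, hidden in the boss (its origin, like the washer's, lies near the bench under the screw axis). Its squeeze against the tab washer is the nut's clamping force: about 11 N for each N at the pin above 3 N.

How it is judged:
By the outcome, as a careful person would: the job done as asked, in the order asked, and still so for the second after the job is handed in, with the robot touching nothing.
It also fails if it takes over 69 s, if anything falls off the work surface, if the arm or the gripper's body presses on something with over 40 N, if the wrist force passes 120 N, or if a joint passes its speed limit or range.

## Working session

There is one attempt and no reset: what is moved stays moved. The work goes in short steps, Python scripts to look and compute and a tool call to move; the robot and the scene stay as the last step left them, time stands still between calls to the robot, and variables do not carry over. Pictures are saved under pics/ and viewed, and the job is handed in when it is done.

Besides the shell and the picture viewer there is one more tool, called after ">>>" by a JSON object that holds its "name" and its "arguments". step_arm: Moves the arm, as the interface text tells. Its arguments: {"type":"object","properties":{"motion":{"type":"array"},"jaw":{"type":"number"}},"required":["motion"]}

```bash
mkdir -p pics; ls; cat > h.py <<'E'
import numpy as np, cv2
from scipy.spatial.transform import Rotation as R
from workcell import env, optics
def snap(cam,fn):
    im=optics.snapshot(cam); cv2.imwrite('pics/'+fn,im[:,:,::-1]); return im
def camT(cam,st=None):
    c=optics.calibration(cam)
    if 'T' in c: return np.array(c['K']),np.array(c['T'])
    T=np.eye(4); T[:3,:3]=R.from_quat(st['tcp_rot']).as_matrix(); T[:3,3]=st['ee_pos']
    return np.array(c['K']),T@np.array(c['mount'])
def at_z(cam,uv,z,st=None):
    K,T=camT(cam,st); d=T[:3,:3]@np.linalg.solve(K,[uv[0],uv[1],1.]); o=T[:3,3]
    return o+d*(z-o[2])/d[2]
def proj(cam,p,st=None):
    K,T=camT(cam,st); q=np.linalg.inv(T)@np.append(p,1); u=K@q[:3]; return u[:2]/u[2]
E
python3 - <<'E'
from h import *
st=env.read_state(); print(st); print(env.tcp_to_grasp)
for c in ('scene','top','wrist'):
    snap(c,c+'0.png'); 
for c in ('scene','top'):
    print(c,np.round(camT(c)[1],3).tolist(),camT(c)[0].tolist())
print(optics.calibration('wrist'))
for t in ['stop_stand','nut_pin','wing_center','pointer_tip','index_mark','jam_nut','note_block','bulb_carton','timer','petri_dish']:
    r=optics.boxes_of(t,'top'); print(t,[(np.round(x['bbox'],1).tolist(),round(x['p'],2)) for x in r[:2]])
E
```

```text
pics
{'time_s': 0.0, 'qpos': array([ 1.11281915,  0.41194045, -0.0127116 ,  1.59706353,  0.00565232,
        1.13428093, -0.08217199]), 'joint_velocities': array([ 1.77635745e-05, -1.67742215e-04,  5.38914787e-04,  3.15323791e-04,
       -2.42005936e-03, -1.18584503e-03,  1.36953696e-03]), 'joint_torque': array([ 7.39368879e-04, -6.00618052e+01,  6.82130121e-01, -2.99407625e+01,
        1.38368239e-02,  1.06316042e-02, -2.57947272e-05]), 'ee_pos': array([ 0.23722424, -0.57764292,  0.20481988]), 'tcp_rot': array([ 9.81061698e-01,  1.93693722e-01, -2.40474051e-04, -7.92728270e-04]), 'wrist_force': array([ 0.51421169, -0.0018906 , -0.43152665]), 'moment': array([-0.02921011, -0.03354072, -0.03086631]), 'finger_gap': 0.9987069660895901}
0.0187
scene [[-0.771, -0.346, 0.535, 0.037], [-0.637, 0.445, -0.629, 0.518], [-0.021, -0.826, -0.564, 0.71], [0.0, 0.0, 0.0, 1.0]] [[465.6269894956914, 0.0, 325.2440313101539], [0.0, 465.6269894956914, 193.59748477878523], [0.0, 0.0, 1.0]]
top [[0.004, -0.977, 0.211, 0.439], [-1.0, -0.003, 0.004, -0.162], [-0.003, -0.211, -0.977, 0.981], [0.0, 0.0, 0.0, 
[... 508 characters left out ...]
56e-01,
        -1.67030663e-01],
       [ 0.00000000e+00,  0.00000000e+00,  0.00000000e+00,
         1.00000000e+00]])}
stop_stand [([330.1, 233.1, 40.5, 71.0], 0.59)]
nut_pin [([318.0, 255.8, 16.3, 27.3], 0.67), ([240.7, 144.4, 35.9, 41.4], 0.25)]
wing_center [([333.4, 232.8, 24.2, 15.3], 0.83)]
pointer_tip [([333.4, 236.1, 22.1, 24.9], 0.89)]
index_mark [([330.9, 234.6, 27.8, 43.9], 0.63)]
jam_nut [([321.0, 255.2, 17.8, 24.0], 0.48)]
note_block [([240.7, 142.8, 37.2, 37.9], 0.69)]
bulb_carton [([408.1, 278.6, 22.1, 21.1], 0.55), ([353.3, 152.2, 30.8, 35.7], 0.41)]
timer [([351.2, 152.7, 28.5, 33.6], 0.92)]
petri_dish [([317.5, 152.8, 26.3, 19.8], 0.59), ([319.0, 256.9, 15.8, 29.1], 0.35)]
```

```bash
python3 - <<'E'
import cv2
a=cv2.imread('pics/top0.png')
c=cv2.resize(a[190:300,270:430],None,fx=5,fy=5,interpolation=cv2.INTER_CUBIC); cv2.imwrite('pics/topc.png',c)
a=cv2.imread('pics/scene0.png'); 
E
```

```text
(no output)
```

View pics/top0.png

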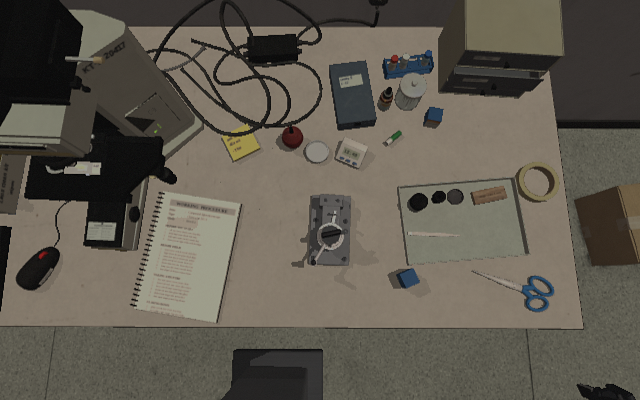

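View pics/scene0.png

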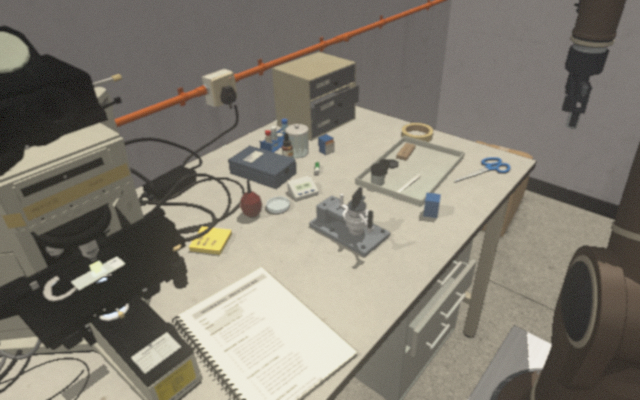

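View pics/wrist0.png

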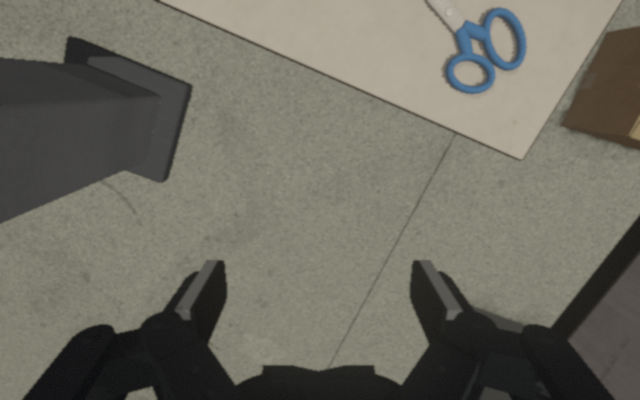

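```bash
sleep 1
```

```text
(no output)
```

View pics/topc.png

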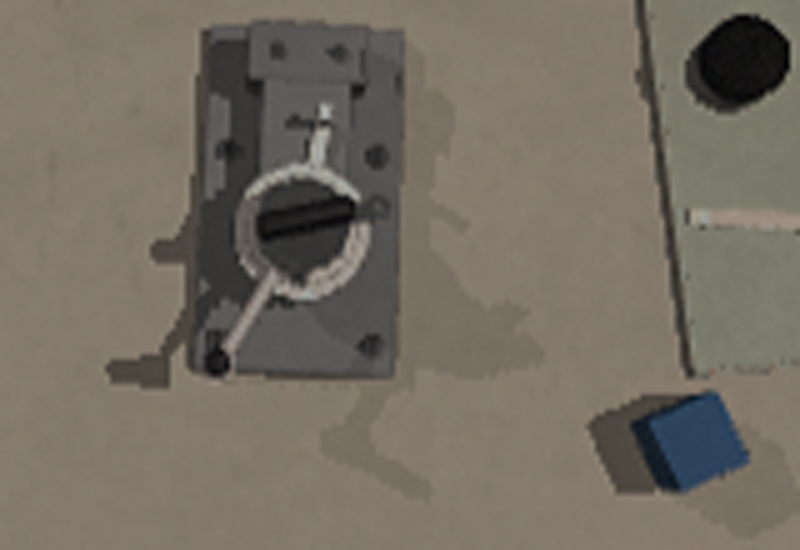

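```bash
cat >> h.py <<'E'
def plan(target,yaw,n,st=None,pr=True):
    """rows from present pose to target (tool down, x axis at yaw), n rows"""
    st=st or env.read_state(); Rc=R.from_quat(st['tcp_rot'])
    Rt=R.from_euler('z',yaw)*R.from_euler('x',np.pi)
    rel=(Rc.inv()*Rt).as_rotvec(); dr=rel/n; rows=[]; Rk=Rc
    d=(np.array(target)-st['ee_pos'])/n
    for k in range(n):
        rows.append((Rk.inv().apply(d)/0.2, dr/np.pi)); Rk=Rk*R.from_rotvec(dr)
    if pr:
        print('total rel rot deg',np.round(np.degrees(rel),1))
        print('[' + ','.join('{"dp":%s,"dr":%s}'%(np.round(a,4).tolist(),np.round(b,4).tolist()) for a,b in rows)+']')
    return rows
def yaw(st): 
    x=R.from_quat(st['tcp_rot']).apply([1,0,0]); return np.arctan2(x[1],x[0])
E
python3 - <<'E'
from h import *
w=at_z('top',(331.4,233.4),.126); p=at_z('top',(313.4,262),.122); f=at_z('top',(270+325/5,190+105/5),.09)
print(w,p,f, np.linalg.norm((p-w)[:2]), np.linalg.norm((f-w)[:2]))
for q in (p,f): print(np.arctan2(*(q-w)[1::-1]))
st=env.read_state(); print(yaw(st))
# view pose: camera over axis. tool x yaw -0.4
y=0.4; cx=np.array([np.cos(y),np.sin(y)])
t=np.r_[w[:2]-cx*0.02,0.26]; t[0]-=.06; print(t)
print(proj('wrist',np.r_[w[:2],.1],dict(ee_pos=t,tcp_rot=(R.from_euler('z',y)*R.from_euler('x',np.pi)).as_quat())))
plan(t,y,10)
E
```

```text
[ 0.54221171 -0.18921976  0.126     ] [ 0.48005841 -0.14987377  0.122     ] [ 0.5988051  -0.19894562  0.09      ] 0.07356044450901877 0.057423034756063085
2.5772273130862597
-0.17019262391415219
0.3897830229079304
[ 0.46379049 -0.19700813  0.26      ]
[341.72396358  93.78979621]
total rel rot deg [ 0.  -0.  -0.6]
[{"dp":[0.1771, -0.1333, -0.0272],"dr":[0.0, -0.0, -0.0003]},{"dp":[0.1772, -0.1331, -0.0272],"dr":[0.0, -0.0, -0.0003]},{"dp":[0.1773, -0.1329, -0.0272],"dr":[0.0, -0.0, -0.0003]},{"dp":[0.1775, -0.1327, -0.0272],"dr":[0.0, -0.0, -0.0003]},{"dp":[0.1776, -0.1326, -0.0271],"dr":[0.0, -0.0, -0.0003]},{"dp":[0.1778, -0.1324, -0.0271],"dr":[0.0, -0.0, -0.0003]},{"dp":[0.1779, -0.1322, -0.0271],"dr":[0.0, -0.0, -0.0003]},{"dp":[0.178, -0.132, -0.0271],"dr":[0.0, -0.0, -0.0003]},{"dp":[0.1782, -0.1318, -0.0271],"dr":[0.0, -0.0, -0.0003]},{"dp":[0.1783, -0.1316, -0.0271],"dr":[0.0, -0.0, -0.0003]}]
```

```bash
python3 - <<'E'
from h import *
w=np.array([.5422,-.1892]); y=-.56
t=np.r_[w-0.085*np.array([np.cos(y),np.sin(y)]),0.23]; print(t)
print(proj('wrist',np.r_[w[:2],.1],dict(ee_pos=t,tcp_rot=(R.from_euler('z',y)*R.from_euler('x',np.pi)).as_quat())))
plan(t,y,12)
E
```

```text
[ 0.47018332 -0.14404917  0.23      ]
[317.49948692  82.81973444]
total rel rot deg [ 0.  -0.  54.4]
[{"dp":[0.1584, -0.1305, -0.0101],"dr":[0.0, -0.0, 0.0252]},{"dp":[0.1476, -0.1426, -0.0101],"dr":[0.0, -0.0, 0.0252]},{"dp":[0.1359, -0.1538, -0.0101],"dr":[0.0, -0.0, 0.0252]},{"dp":[0.1233, -0.1641, -0.0101],"dr":[0.0, -0.0, 0.0252]},{"dp":[0.1099, -0.1733, -0.0101],"dr":[0.0, -0.0, 0.0252]},{"dp":[0.0959, -0.1814, -0.0101],"dr":[0.0, -0.0, 0.0252]},{"dp":[0.0812, -0.1885, -0.0101],"dr":[0.0, -0.0, 0.0252]},{"dp":[0.0661, -0.1943, -0.0101],"dr":[0.0, -0.0, 0.0252]},{"dp":[0.0505, -0.1989, -0.0101],"dr":[0.0, -0.0, 0.0252]},{"dp":[0.0346, -0.2023, -0.0101],"dr":[0.0, -0.0, 0.0252]},{"dp":[0.0185, -0.2044, -0.0101],"dr":[0.0, -0.0, 0.0252]},{"dp":[0.0023, -0.2052, -0.0101],"dr":[0.0, -0.0, 0.0252]}]
```

>>> {"name": "step_arm", "arguments": {"motion": [{"dp": [0.158, -0.13, -0.01], "dr": [0, 0, 0.025]}, {"dp": [0.148, -0.143, -0.01], "dr": [0, 0, 0.025]}, {"dp": [0.136, -0.154, -0.01], "dr": [0, 0, 0.025]}, {"dp": [0.123, -0.164, -0.01], "dr": [0, 0, 0.025]}, {"dp": [0.11, -0.173, -0.01], "dr": [0, 0, 0.025]}, {"dp": [0.096, -0.181, -0.01], "dr": [0, 0, 0.025]}, {"dp": [0.081, -0.188, -0.01], "dr": [0, 0, 0.025]}, {"dp": [0.066, -0.194, -0.01], "dr": [0, 0, 0.025]}, {"dp": [0.05, -0.199, -0.01], "dr": [0, 0, 0.025]}, {"dp": [0.035, -0.202, -0.01], "dr": [0, 0, 0.025]}, {"dp": [0.018, -0.204, -0.01], "dr": [0, 0, 0.025]}, {"dp": [0.002, -0.205, -0.01], "dr": [0, 0, 0.025]}, {"dp": [0, 0, 0], "dr": [0, 0, 0]}], "jaw": 0.45}}

```text
time_s: 2.28
ee_pos: [0.4699, -0.1403, 0.23]
tcp_rot: [0.963, -0.27, 0.0, -0.001]
wrist_force: [-0.4, -0.4, 0.2]
finger_gap: 0.273
```

```bash
python3 - <<'E'
from h import *
st=env.read_state(); print(st['time_s'],st['ee_pos'],yaw(st),st['qpos'],st['finger_gap'],st['wrist_force'])
im=snap('wrist','w1.png')
for t in ['nut_pin','wing_center','pointer_tip','index_mark']:
    r=optics.trace(t,'wrist'); print(t,[(np.round(x['bbox'],1).tolist(),round(x['p'],2)) for x in r[:2]])
E
```

```text
2.275 [ 0.46990317 -0.14030879  0.23003254] -0.5477924211930251 [ 0.3604859   0.16842301 -0.19084067  1.8717491   0.03438171  1.10363351
 -1.96176332] 0.27251548844373147 [-0.42749541 -0.37573438  0.16012255]
nut_pin [([326.1, 140.9, 15.9, 71.7], 0.87)]
wing_center [([330.1, 77.0, 55.5, 59.9], 0.93)]
pointer_tip [([328.9, 75.8, 60.5, 61.0], 0.82)]
index_mark [([321.0, 65.8, 66.7, 102.2], 0.65)]
```

View pics/w1.png

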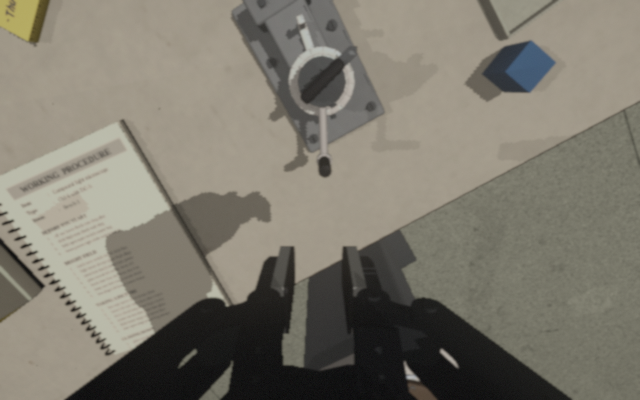

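```bash
python3 - <<'E'
import cv2
a=cv2.imread('pics/w1.png')
cv2.imwrite('pics/w1c.png',cv2.resize(a[0:190,230:400],None,fx=4,fy=3*4/3,interpolation=cv2.INTER_CUBIC)[:,:][:760])
E
python3 - <<'E'
import cv2
a=cv2.imread('pics/w1c.png');print(a.shape)
cv2.imwrite('pics/w1c.png',cv2.resize(a,(510,570)))
E
```

```text
(760, 680, 3)
```

View pics/w1c.png

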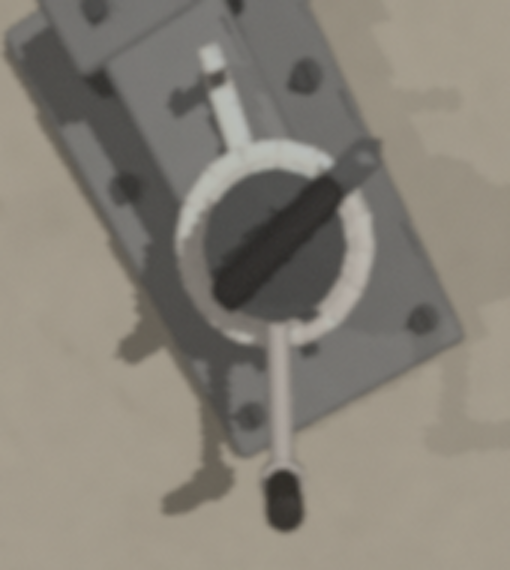

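```bash
python3 - <<'E'
from h import *
st=env.read_state()
g=lambda uv,z: at_z('wrist',(230+uv[0]/3,uv[1]/3),z,st)[:2]
w=g((278,243),.124);p=g((285,513),.122);t=g((374,146),.088);f=g((211,55),.09)
w2=at_z('top',(331.4,233.4),.126)[:2]
print('disc',g((275,243),.09)); print(w,w2,p,t,f)
for c in (w,w2,(w+w2)/2):
  for n,q in (('p',p),('t',t),('f',f)):
    d=q-c; print(n,np.hypot(*d),np.arctan2(d[1],d[0]))
E
```

```text
disc [ 0.53986723 -0.19481652]
[ 0.53924321 -0.19491336] [ 0.54221171 -0.18921976] [ 0.47479797 -0.15785819] [ 0.54737605 -0.23334281] [ 0.59188528 -0.20558967]
p 0.0743389189003379 2.6197682227730743
t 0.03928060287902592 -1.3622432769698773
f 0.053713785126168805 -0.20009555597889989
p 0.07435159742957308 2.706161980934105
t 0.044424248635159494 -1.4542824106803072
f 0.052301411800274554 -0.31834139901343717
p 0.07427590592641146 2.6629687874537837
t 0.04180828343831019 -1.4110927271016491
f 0.05291499734319229 -0.2584299013784535
```

```bash
python3 - <<'E'
from h import *
st=env.read_state(); print(st['ee_pos'],yaw(st),st['joint_velocities'])
snap('wrist','w2.png'); snap('top','t2.png')
a=cv2.imread('pics/w2.png'); cv2.imwrite('pics/w2c.png',cv2.resize(a[0:190,230:400],None,fx=3,fy=3,interpolation=cv2.INTER_CUBIC))
a=cv2.imread('pics/t2.png'); cv2.imwrite('pics/t2c.png',cv2.resize(a[190:270,290:370],None,fx=7,fy=7,interpolation=cv2.INTER_CUBIC))
E
```

```text
[ 0.46788573 -0.14483977  0.22964115] -0.5542268016449615 [ 0.00317711  0.00016298 -0.00340229  0.00120252  0.00018144 -0.00081031
 -0.00495319]
```

View pics/w2c.png

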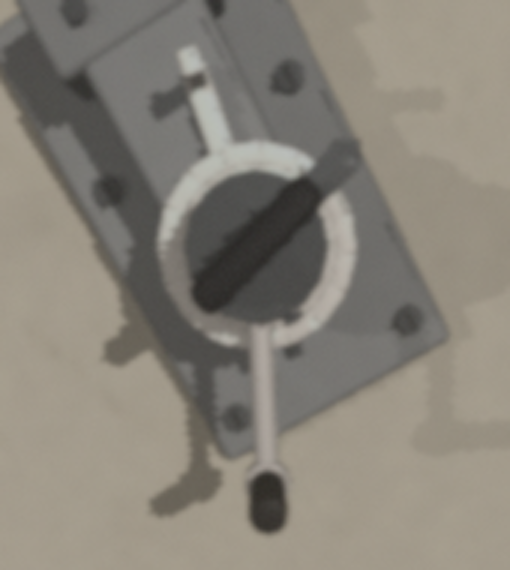

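View pics/t2c.png

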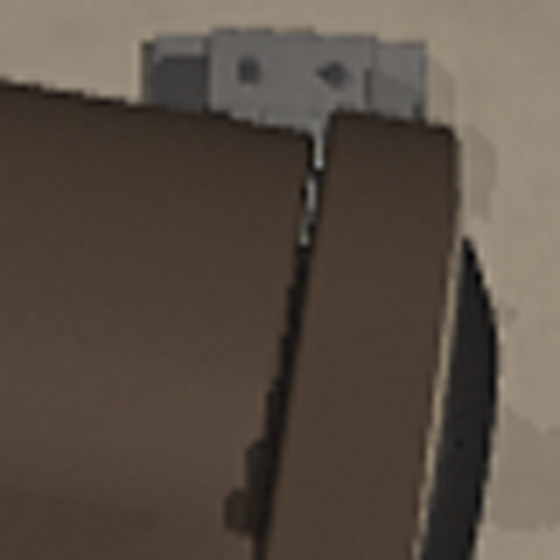

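```bash
python3 - <<'E'
from h import *
st=env.read_state();print(st['ee_pos'],st['time_s'])
g=lambda uv,z: at_z('wrist',(230+uv[0]/3,uv[1]/3),z,st)[:2]
w=g((257,243),.124);p=g((267,515),.122);t=g((353,148),.088);f=g((190,58),.09)
w2=np.array([.5422,-.1892])
print('ring',g((258,244),.07),'disc',g((256,246),.09)); print(w,w2,p,t,f)
for c in (w,w2,(w+w2)/2):
  for n,q in (('p',p),('t',t),('f',f)):
    d=q-c; print(n,np.hypot(*d),np.arctan2(d[1],d[0]))
c=(w+w2)/2
y=-.51
tgt=np.r_[c-0.075*np.array([np.cos(y),np.sin(y)]),.15]; print(tgt); plan(tgt,y,4)
E
```

```text
[ 0.46796975 -0.1446672   0.2296951 ] 2.625
ring [ 0.54267845 -0.19022041] disc [ 0.5422336  -0.18936669]
[ 0.54227044 -0.18999753] [ 0.5422 -0.1892] [ 0.47714125 -0.15287597] [ 0.55023104 -0.22769573] [ 0.59447658 -0.19997452]
p 0.07496547098286162 2.623548220699817
t 0.03852954433221779 -1.3626872081161003
f 0.05315093202932728 -0.18883081965231016
p 0.0745122566656307 2.632379123548085
t 0.03932453433807397 -1.3651247743642223
f 0.053375381530687396 -0.20325984895044127
p 0.07473813526978756 2.6279502844518285
t 0.03892701042642324 -1.3639184365853403
f 0.053261770639247655 -0.196060535449864
[ 0.47677938 -0.15298547  0.15      ]
total rel rot deg [ 0.  -0.  -2.5]
[{"dp":[0.0148, 0.003, 0.0996],"dr":[0.0, -0.0, -0.0035]},{"dp":[0.0148, 0.0032, 0.0996],"dr":[0.0, -0.0, -0.0035]},{"dp":[0.0148, 0.0034, 0.0996],"dr":[0.0, -0.0, -0.0035]},{"dp":[0.0147, 0.0035, 0.0996],"dr":[0.0, -0.0, -0.0035]}]
```

>>> {"name": "step_arm", "arguments": {"motion": [{"dp": [0.015, 0.003, 0.1], "dr": [0, 0, -0.0035]}, {"dp": [0.015, 0.003, 0.1], "dr": [0, 0, -0.0035]}, {"dp": [0.015, 0.0035, 0.1], "dr": [0, 0, -0.0035]}, {"dp": [0.015, 0.0035, 0.1], "dr": [0, 0, -0.0035]}, {"dp": [0, 0, 0], "dr": [0, 0, 0]}, {"dp": [0, 0, 0], "dr": [0, 0, 0]}], "jaw": 0.3}}

```text
time_s: 3.38
ee_pos: [0.4776, -0.1523, 0.1503]
tcp_rot: [0.968, -0.252, 0.0, 0.0]
wrist_force: [-0.0, 0.5, 0.0]
finger_gap: 0.351
```

```bash
python3 - <<'E'
from h import *
st=env.read_state(); print(st['ee_pos'],yaw(st),st['finger_gap'],st['wrist_force'])
im=snap('wrist','w3.png')
y=-.5136; c=np.array([.5422,-.1895]); plan(np.r_[c-.075*np.array([np.cos(y),np.sin(y)]),.092],y,4)
print(proj('wrist',[.4768,-.1526,.122],st))
E
```

```text
[ 0.47759868 -0.15232647  0.15034505] -0.5094292687978857 0.35119138189763194 [-0.01815829  0.53445289  0.02715271]
total rel rot deg [-0.  -0.1  0.2]
[{"dp":[-0.0009, 0.001, 0.0732],"dr":[-0.0, -0.0001, 0.0003]},{"dp":[-0.0009, 0.001, 0.0732],"dr":[-0.0, -0.0001, 0.0003]},{"dp":[-0.0009, 0.001, 0.0732],"dr":[-0.0, -0.0001, 0.0003]},{"dp":[-0.0008, 0.001, 0.0732],"dr":[-0.0, -0.0001, 0.0003]}]
[317.1185175  220.62764364]
```

View pics/w3.png

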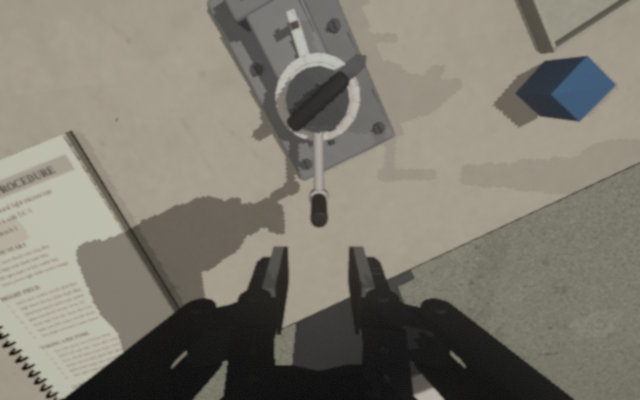

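>>> {"name": "step_arm", "arguments": {"motion": [{"dp": [0, 0.001, 0.073], "dr": [0, 0, 0]}, {"dp": [-0.001, 0.001, 0.073], "dr": [0, 0, 0]}, {"dp": [-0.001, 0.001, 0.073], "dr": [0, 0, 0]}, {"dp": [-0.001, 0.001, 0.073], "dr": [0, 0, 0]}, {"dp": [0, 0, 0], "dr": [0, 0, 0]}, {"dp": [0, 0, 0], "dr": [0, 0, 0]}]}}

```text
time_s: 4.18
ee_pos: [0.4767, -0.1524, 0.0914]
tcp_rot: [0.968, -0.252, 0.0, -0.0]
wrist_force: [-0.5, -0.9, 0.2]
finger_gap: 0.35
```

```bash
python3 - <<'E'
from h import *
st=env.read_state(); print(st['ee_pos'],yaw(st),st['finger_gap'],st['wrist_force'])
im=snap('wrist','w4.png')
E
```

```text
[ 0.47669621 -0.15238414  0.0913569 ] -0.5086577111483832 0.3499330222123304 [-0.45821848 -0.90192392  0.20874318]
```

View pics/w4.png

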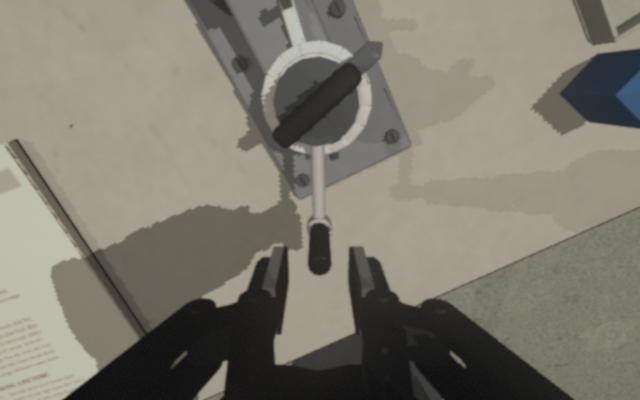

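>>> {"name": "step_arm", "arguments": {"motion": [{"dp": [0.001, 0.0262, 0], "dr": [0, 0, -0.0223]}, {"dp": [0.001, 0.0262, 0], "dr": [0, 0, -0.0223]}, {"dp": [0.001, 0.0262, 0], "dr": [0, 0, -0.0223]}, {"dp": [0.001, 0.0262, 0], "dr": [0, 0, -0.0223]}, {"dp": [0.001, 0.0262, 0], "dr": [0, 0, -0.0223]}, {"dp": [0.001, 0.0262, 0], "dr": [0, 0, -0.0223]}, {"dp": [0, 0, 0], "dr": [0, 0, 0]}]}}

```text
time_s: 5.1
ee_pos: [0.468, -0.1822, 0.0918]
tcp_rot: [0.999, -0.044, 0.001, -0.0]
wrist_force: [1.1, 2.5, 0.1]
finger_gap: 0.35
```

```bash
cat > s.py <<'E'
from h import *
import sys
st=env.read_state(); F=st['wrist_force']; Rt=R.from_quat(st['tcp_rot'])
c=np.array([.5422,-.1895]); d=st['ee_pos'][:2]-c
print('t',st['time_s'],'pos',np.round(st['ee_pos'],4),'yaw',round(yaw(st),4),'rad',round(np.hypot(*d),4),'th',round(np.arctan2(d[1],d[0])%(2*np.pi),4),'gap',round(st['finger_gap'],3),'Ftool',np.round(Rt.inv().apply(F),2))
if len(sys.argv)>1: snap('wrist',sys.argv[1])
E
python3 s.py w5.png
```

```text
t 5.1 pos [ 0.468  -0.1822  0.0918] yaw -0.089 rad 0.0745 th 3.0433 gap 0.35 Ftool [ 0.85 -2.57 -0.08]
```

View pics/w5.png

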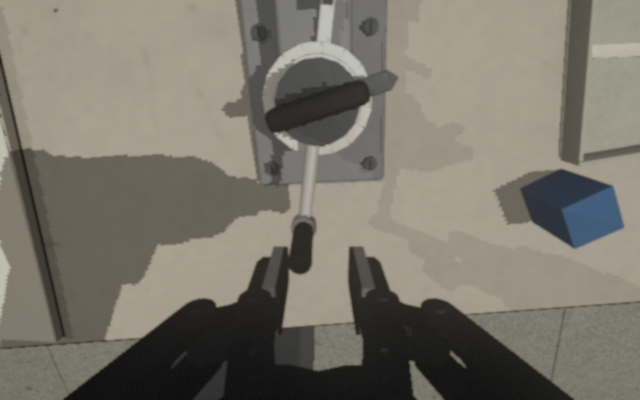

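>>> {"name": "step_arm", "arguments": {"motion": [{"dp": [0.001, 0.0262, 0], "dr": [0, 0, -0.0223]}, {"dp": [0.001, 0.0262, 0], "dr": [0, 0, -0.0223]}, {"dp": [0.001, 0.0262, 0], "dr": [0, 0, -0.0223]}, {"dp": [0.001, 0.0262, 0], "dr": [0, 0, -0.0223]}, {"dp": [0.001, 0.0262, 0], "dr": [0, 0, -0.0223]}, {"dp": [0.001, 0.0262, 0], "dr": [0, 0, -0.0223]}, {"dp": [0.001, 0.0262, 0], "dr": [0, 0, -0.0223]}, {"dp": [0.001, 0.0262, 0], "dr": [0, 0, -0.0223]}, {"dp": [0.001, 0.0262, 0], "dr": [0, 0, -0.0223]}, {"dp": [0.001, 0.0262, 0], "dr": [0, 0, -0.0223]}, {"dp": [0.001, 0.0262, 0], "dr": [0, 0, -0.0223]}, {"dp": [0.001, 0.0262, 0], "dr": [0, 0, -0.0223]}, {"dp": [0.001, 0.0262, 0], "dr": [0, 0, -0.0223]}, {"dp": [0.001, 0.0262, 0], "dr": [0, 0, -0.0223]}, {"dp": [0, 0, 0], "dr": [0, 0, 0]}, {"dp": [0, 0, 0], "dr": [0, 0, 0]}, {"dp": [0, 0, 0], "dr": [0, 0, 0]}]}}

```text
time_s: 7.28
ee_pos: [0.495, -0.247, 0.0913]
tcp_rot: [0.902, 0.431, -0.0, 0.0]
wrist_force: [0.5, 1.3, 1.0]
finger_gap: 0.352
```

```bash
python3 s.py w6.png
```

```text
t 7.275 pos [ 0.495  -0.247   0.0913] yaw 0.8913 rad 0.0744 th 4.0257 gap 0.352 Ftool [ 1.3  -0.46 -1.  ]
```

View pics/w6.png

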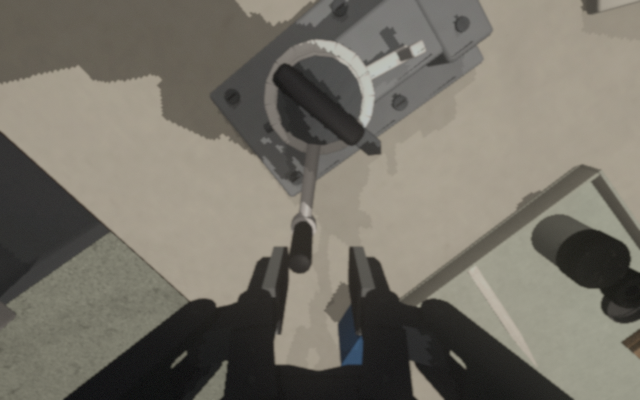

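>>> {"name": "step_arm", "arguments": {"motion": [{"dp": [0.001, 0.0262, 0], "dr": [0, 0, -0.0223]}, {"dp": [0, 0, 0], "dr": [0, 0, 0]}, {"dp": [0, 0, 0], "dr": [0, 0, 0]}, {"dp": [0, -0.03, 0], "dr": [0, 0, 0]}, {"dp": [0, 0, -0.1], "dr": [0, 0, 0]}, {"dp": [0, 0, -0.15], "dr": [0, 0, 0]}, {"dp": [0, 0, -0.15], "dr": [0, 0, 0]}, {"dp": [0, 0, 0], "dr": [0, 0, 0]}]}}

```text
time_s: 8.32
ee_pos: [0.4959, -0.2474, 0.1737]
tcp_rot: [0.887, 0.463, 0.001, 0.002]
wrist_force: [0.1, -1.1, -0.7]
finger_gap: 0.352
```

```bash
python3 s.py w7.png; python3 - <<'E'
from h import *
a=cv2.imread('pics/w7.png'); cv2.imwrite('pics/w7c.png',cv2.resize(a[0:240,200:440],None,fx=2.5,fy=2.5,interpolation=cv2.INTER_CUBIC))
E
```

```text
t 8.325 pos [ 0.4959 -0.2474  0.1737] yaw 0.9617 rad 0.0742 th 4.0385 gap 0.352 Ftool [-0.87  0.71  0.66]
```

View pics/w7c.png

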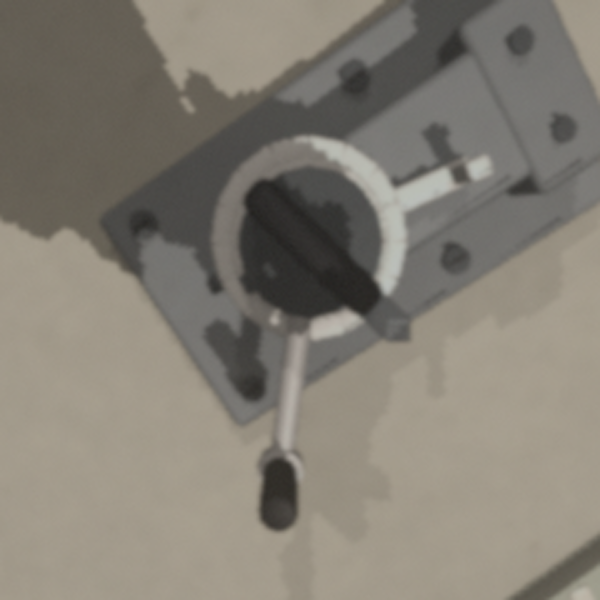

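```bash
python3 - <<'E'
from h import *
st=env.read_state(); print(st['ee_pos'],yaw(st))
snap('wrist','w8.png'); snap('top','t8.png')
a=cv2.imread('pics/w8.png'); cv2.imwrite('pics/w8c.png',cv2.resize(a[0:240,200:440],None,fx=2.5,fy=2.5,interpolation=cv2.INTER_CUBIC))
E
```

```text
[ 0.49493492 -0.24721877  0.17221794] 0.9617180476036663
```

View pics/w8c.png

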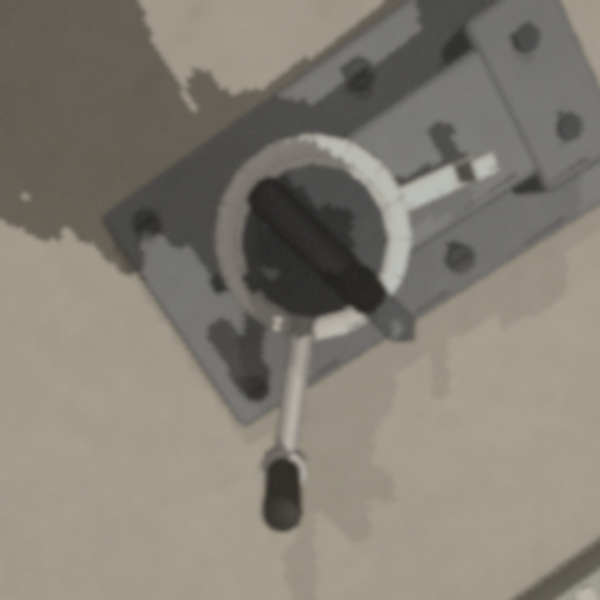

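```bash
python3 - <<'E'
from h import *
st=env.read_state()
g=lambda uv,z: at_z('wrist',(200+uv[0]/2.5,uv[1]/2.5),z,st)[:2]
w=g((316,244),.126);p=g((282,512),.122);t=g((408,332),.088);f=g((486,163),.09)
c=np.array([.5422,-.1895]); print(w,c)
for n,q in (('p',p),('t',t),('f',f)):
    d=q-c; print(n,q,np.hypot(*d),np.arctan2(d[1],d[0])%6.2832)
y=-1.363+np.pi; plan(np.r_[c,.15],y,6)
E
```

```text
[ 0.54104612 -0.18782266] [ 0.5422 -0.1895]
p [ 0.49175371 -0.24279207] 0.07338169351964023 3.954430999531878
t [ 0.54963371 -0.22678023] 0.038014147836036266 4.909223213505219
f [ 0.59328821 -0.19876015] 0.05192066685494391 6.103888810652007
total rel rot deg [ -0.    0.  -46.8]
[{"dp":[0.0622, 0.0058, 0.0171],"dr":[-0.0, 0.0, -0.0433]},{"dp":[0.0609, 0.0141, 0.0171],"dr":[-0.0, 0.0, -0.0433]},{"dp":[0.0584, 0.0223, 0.0171],"dr":[-0.0, 0.0, -0.0433]},{"dp":[0.0548, 0.03, 0.0171],"dr":[-0.0, 0.0, -0.0433]},{"dp":[0.0503, 0.0371, 0.0171],"dr":[-0.0, 0.0, -0.0433]},{"dp":[0.0448, 0.0436, 0.0171],"dr":[-0.0, 0.0, -0.0433]}]
```

>>> {"name": "step_arm", "arguments": {"motion": [{"dp": [0.062, 0.006, 0.017], "dr": [0, 0, -0.0435]}, {"dp": [0.061, 0.014, 0.017], "dr": [0, 0, -0.0435]}, {"dp": [0.058, 0.022, 0.017], "dr": [0, 0, -0.0435]}, {"dp": [0.055, 0.03, 0.017], "dr": [0, 0, -0.0435]}, {"dp": [0.05, 0.037, 0.017], "dr": [0, 0, -0.043]}, {"dp": [0.045, 0.0435, 0.017], "dr": [0, 0, -0.043]}, {"dp": [0, 0, 0], "dr": [0, 0, 0]}, {"dp": [0, 0, 0], "dr": [0, 0, 0]}, {"dp": [0, 0, 0], "dr": [0, 0, 0]}], "jaw": 0.0}}

```text
time_s: 9.6
ee_pos: [0.5422, -0.1901, 0.1508]
tcp_rot: [0.631, 0.776, -0.0, -0.0]
wrist_force: [0.3, 0.2, -0.2]
finger_gap: 0.506
```

```bash
python3 s.py w9.png;python3 - <<'E'
from h import *
plan([.5420,-.1893,.098],-1.366+np.pi,4)
E
```

```text
t 9.6 pos [ 0.5422 -0.1901  0.1508] yaw 1.7768 rad 0.0006 th 4.7576 gap 0.506 Ftool [0.15 0.38 0.21]
total rel rot deg [-0.   0.   0.1]
[{"dp":[0.001, -0.0002, 0.0661],"dr":[-0.0, 0.0, 0.0001]},{"dp":[0.001, -0.0002, 0.0661],"dr":[-0.0, 0.0, 0.0001]},{"dp":[0.001, -0.0002, 0.0661],"dr":[-0.0, 0.0, 0.0001]},{"dp":[0.001, -0.0002, 0.0661],"dr":[-0.0, 0.0, 0.0001]}]
```

View pics/w9.png

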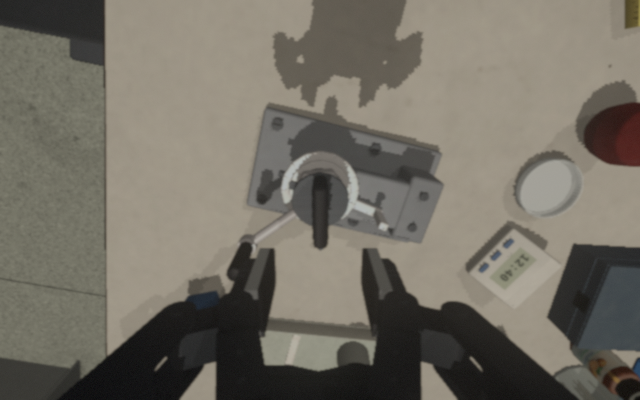

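>>> {"name": "step_arm", "arguments": {"motion": [{"dp": [0.001, 0, 0.066], "dr": [0, 0, 0]}, {"dp": [0.001, 0, 0.066], "dr": [0, 0, 0]}, {"dp": [0.001, 0, 0.066], "dr": [0, 0, 0]}, {"dp": [0.001, 0, 0.066], "dr": [0, 0, 0]}, {"dp": [0, 0, 0], "dr": [0, 0, 0]}, {"dp": [0, 0, 0], "dr": [0, 0, 0]}, {"dp": [0, 0, 0], "dr": [0, 0, 0]}]}}

```text
time_s: 10.52
ee_pos: [0.5429, -0.1887, 0.0986]
tcp_rot: [0.63, 0.777, 0.0, 0.0]
wrist_force: [1.0, -0.4, 0.1]
finger_gap: 0.5
```

```bash
python3 s.py w10.png
```

```text
t 10.525 pos [ 0.5429 -0.1887  0.0986] yaw 1.7794 rad 0.0011 th 0.8766 gap 0.5 Ftool [-0.55  0.88 -0.06]
```

View pics/w10.png

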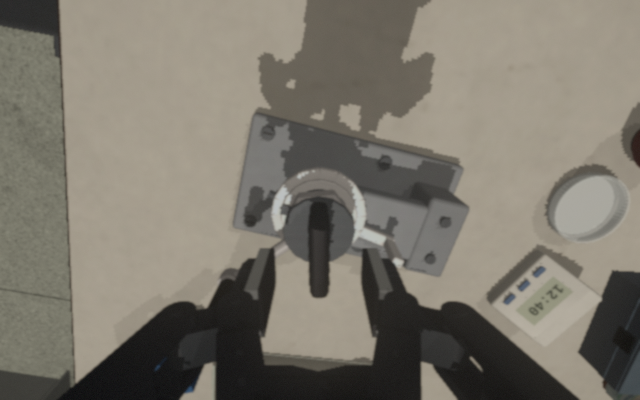

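>>> {"name": "step_arm", "arguments": {"motion": [{"dp": [0, 0, 0], "dr": [0, 0, 0]}, {"dp": [0, 0, 0], "dr": [0, 0, 0]}, {"dp": [0, 0, 0], "dr": [0, 0, 0]}, {"dp": [0, 0, 0], "dr": [0, 0, 0]}, {"dp": [0, 0, 0], "dr": [0, 0, 0]}], "jaw": 1.0}}

```text
time_s: 11.2
ee_pos: [0.5432, -0.1886, 0.0985]
tcp_rot: [0.63, 0.777, 0.0, 0.001]
wrist_force: [3.1, -0.0, 2.6]
finger_gap: 0.071
```

```bash
python3 s.py w11.png; python3 -c "
from h import *
print(env.read_state()['moment'],env.read_state()['qpos'])"
```

```text
t 11.2 pos [ 0.5432 -0.1886  0.0985] yaw 1.7795 rad 0.0013 th 0.7262 gap 0.071 Ftool [-0.67  2.99 -2.64]
[ 0.07546452 -0.70720133  0.05820853] [ 0.72743543  0.52440663 -0.64381947  1.80060358  0.38069839  0.94188447
  0.12919148]
```

View pics/w11.png

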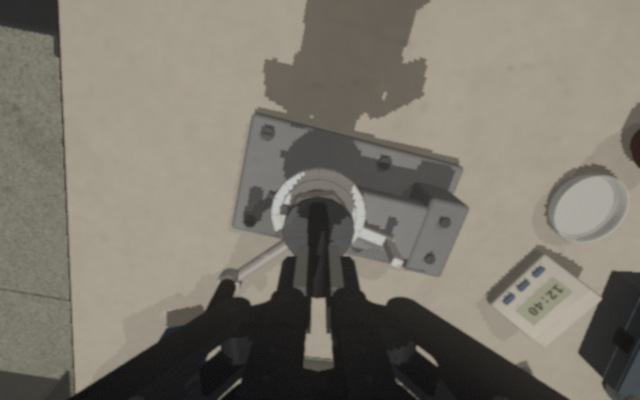

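>>> {"name": "step_arm", "arguments": {"motion": [{"dp": [0, 0, 0], "dr": [0, 0, -0.019]}, {"dp": [0, 0, 0], "dr": [0, 0, -0.019]}, {"dp": [0, 0, 0], "dr": [0, 0, -0.019]}, {"dp": [0, 0, 0], "dr": [0, 0, -0.019]}, {"dp": [0, 0, 0], "dr": [0, 0, -0.019]}, {"dp": [0, 0, 0], "dr": [0, 0, -0.019]}, {"dp": [0, 0, 0], "dr": [0, 0, 0]}, {"dp": [0, 0, 0], "dr": [0, 0, 0]}]}}

```text
time_s: 12.25
ee_pos: [0.5432, -0.1886, 0.0985]
tcp_rot: [0.482, 0.876, 0.0, 0.001]
wrist_force: [4.5, 1.8, 4.7]
finger_gap: 0.077
```

```bash
python3 s.py w12.png; python3 -c "
from h import *
print(env.read_state()['moment'],env.read_state()['qpos'])"
```

```text
t 12.25 pos [ 0.5432 -0.1886  0.0985] yaw 2.136 rad 0.0014 th 0.7257 gap 0.077 Ftool [-0.91  4.78 -4.67]
[ 0.19083332 -1.04665891 -0.28029164] [ 0.78429758  0.54840841 -0.72744683  1.79695636  0.4361992   0.96186579
  0.44009105]
```

View pics/w12.png

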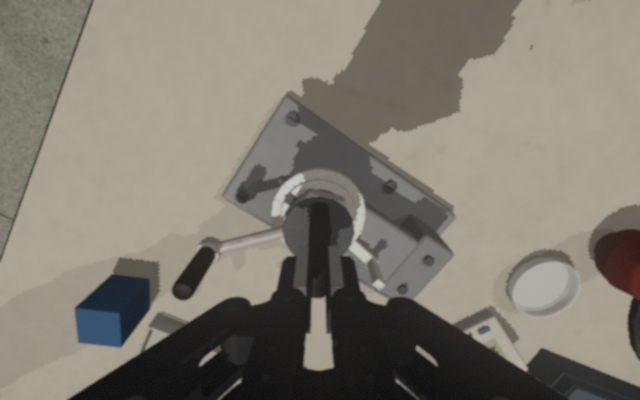

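>>> {"name": "step_arm", "arguments": {"motion": [{"dp": [0, 0, 0], "dr": [0, 0, -0.019]}, {"dp": [0, 0, 0], "dr": [0, 0, -0.019]}, {"dp": [0, 0, 0], "dr": [0, 0, -0.019]}, {"dp": [0, 0, 0], "dr": [0, 0, -0.019]}, {"dp": [0, 0, 0], "dr": [0, 0, -0.019]}, {"dp": [0, 0, 0], "dr": [0, 0, -0.019]}, {"dp": [0, 0, 0], "dr": [0, 0, -0.019]}, {"dp": [0, 0, 0], "dr": [0, 0, -0.019]}, {"dp": [0, 0, 0], "dr": [0, 0, -0.019]}, {"dp": [0, 0, 0], "dr": [0, 0, -0.019]}, {"dp": [0, 0, 0], "dr": [0, 0, -0.019]}, {"dp": [0, 0, 0], "dr": [0, 0, -0.019]}, {"dp": [0, 0, 0], "dr": [0, 0, -0.019]}, {"dp": [0, 0, 0], "dr": [0, 0, 0]}, {"dp": [0, 0, 0], "dr": [0, 0, 0]}]}}

```text
time_s: 14.18
ee_pos: [0.5433, -0.1884, 0.0985]
tcp_rot: [0.114, 0.993, 0.0, 0.001]
wrist_force: [4.8, 1.6, 3.7]
finger_gap: 0.076
```

```bash
python3 s.py w13.png; python3 -c "
from h import *
print(env.read_state()['moment'],env.read_state()['qpos'])
snap('top','t13.png');a=cv2.imread('pics/t13.png'); cv2.imwrite('pics/t13c.png',cv2.resize(a[190:270,290:370],None,fx=7,fy=7,interpolation=cv2.INTER_CUBIC))
a=cv2.imread('pics/w13.png'); cv2.imwrite('pics/w13c.png',cv2.resize(a[150:310,230:430],None,fx=4,fy=3.7,interpolation=cv2.INTER_CUBIC))
"
```

```text
t 14.175 pos [ 0.5433 -0.1884  0.0985] yaw 2.913 rad 0.0016 th 0.7754 gap 0.076 Ftool [-4.29  2.62 -3.65]
[ 0.22136709 -1.13583667 -0.25668378] [ 0.8987075   0.614298   -0.90828833  1.78990916  0.56305559  1.01801169
  1.11309197]
```

View pics/w13c.png

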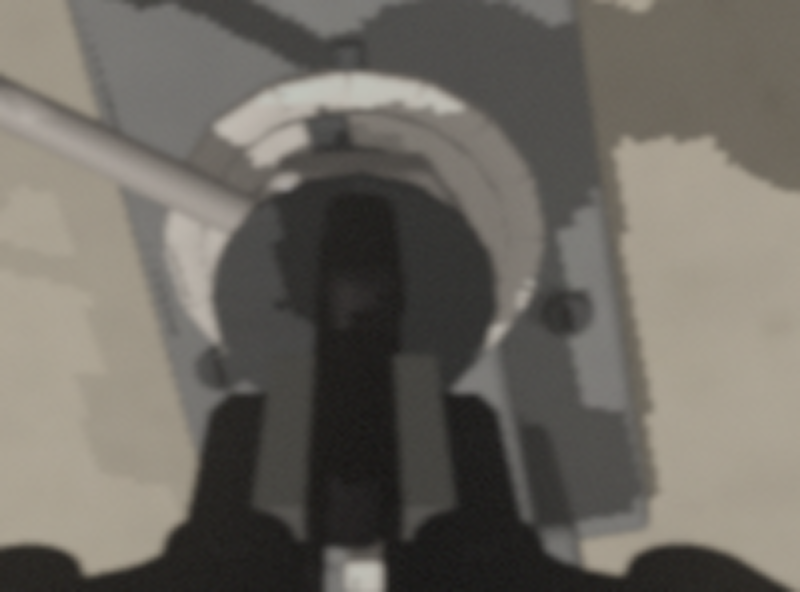

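View pics/t13c.png

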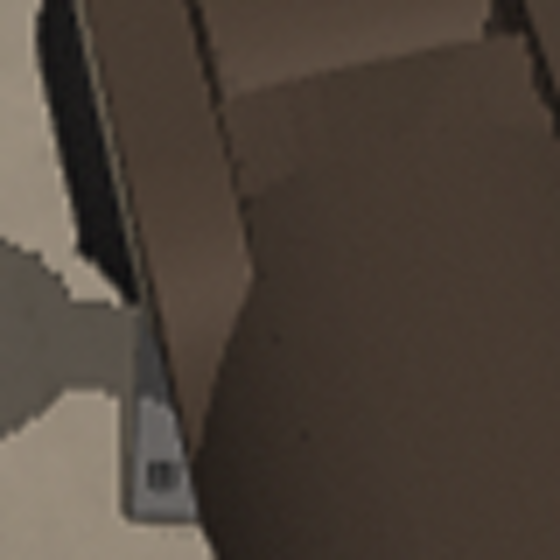

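>>> {"name": "step_arm", "arguments": {"motion": [{"dp": [0, 0, 0], "dr": [0, 0, -0.01]}, {"dp": [0, 0, 0], "dr": [0, 0, 0]}, {"dp": [0, 0, 0], "dr": [0, 0, 0]}, {"dp": [0, 0, 0], "dr": [0, 0, 0]}]}}

```text
time_s: 14.78
ee_pos: [0.5433, -0.1884, 0.0985]
tcp_rot: [0.098, 0.995, 0.0, 0.001]
wrist_force: [5.7, 0.6, 4.0]
finger_gap: 0.077
```

>>> {"name": "step_arm", "arguments": {"motion": [{"dp": [0, 0, 0], "dr": [0, 0, 0]}, {"dp": [0, 0, 0], "dr": [0, 0, 0]}, {"dp": [0, 0, 0], "dr": [0, 0, 0]}, {"dp": [0, 0, -0.12], "dr": [0, 0, 0]}, {"dp": [0, 0, -0.15], "dr": [0, 0, 0]}, {"dp": [0.15, 0, -0.1], "dr": [0, 0, 0]}, {"dp": [0.15, 0, 0], "dr": [0, 0, 0]}, {"dp": [0, 0, 0], "dr": [0, 0, 0]}, {"dp": [0, 0, 0], "dr": [0, 0, 0]}, {"dp": [0, 0, 0], "dr": [0, 0, 0]}], "jaw": 0.2}}

```text
time_s: 16.02
ee_pos: [0.4842, -0.177, 0.1719]
tcp_rot: [0.098, 0.995, 0.0, 0.0]
wrist_force: [-0.4, -0.3, 0.3]
finger_gap: 0.399
```

```bash
python3 s.py w14.png
```

```text
t 16.025 pos [ 0.4842 -0.177   0.1719] yaw 2.9448 rad 0.0593 th 2.9292 gap 0.399 Ftool [ 0.29 -0.34 -0.31]
```

View pics/w14.png

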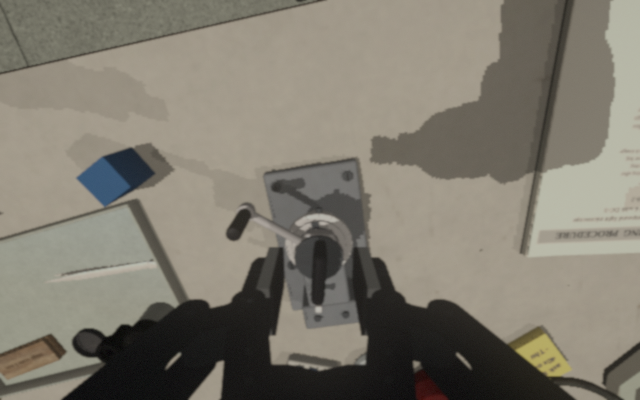

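```bash
python3 - <<'E'
from h import *
c=np.array([.5422,-.1893]); y=3.954-np.pi
plan(np.r_[c-.08*np.array([np.cos(y),np.sin(y)]),.175],y,16)
E
```

```text
total rel rot deg [  0.   -0.  122.2]
[{"dp":[-0.0052, -0.0214, -0.001],"dr":[0.0, -0.0, 0.0424]},{"dp":[-0.008, -0.0205, -0.001],"dr":[0.0, -0.0, 0.0424]},{"dp":[-0.0107, -0.0193, -0.001],"dr":[0.0, -0.0, 0.0424]},{"dp":[-0.0132, -0.0177, -0.001],"dr":[0.0, -0.0, 0.0424]},{"dp":[-0.0154, -0.0158, -0.001],"dr":[0.0, -0.0, 0.0424]},{"dp":[-0.0174, -0.0136, -0.001],"dr":[0.0, -0.0, 0.0424]},{"dp":[-0.019, -0.0112, -0.001],"dr":[0.0, -0.0, 0.0424]},{"dp":[-0.0203, -0.0086, -0.001],"dr":[0.0, -0.0, 0.0424]},{"dp":[-0.0213, -0.0058, -0.001],"dr":[0.0, -0.0, 0.0424]},{"dp":[-0.0219, -0.0029, -0.001],"dr":[0.0, -0.0, 0.0424]},{"dp":[-0.0221, 0.0, -0.001],"dr":[0.0, -0.0, 0.0424]},{"dp":[-0.0219, 0.003, -0.001],"dr":[0.0, -0.0, 0.0424]},{"dp":[-0.0213, 0.0058, -0.001],"dr":[0.0, -0.0, 0.0424]},{"dp":[-0.0203, 0.0086, -0.001],"dr":[0.0, -0.0, 0.0424]},{"dp":[-0.019, 0.0112, -0.001],"dr":[0.0, -0.0, 0.0424]},{"dp":[-0.0173, 0.0137, -0.001],"dr":[0.0, -0.0, 0.0424]}]
```

>>> {"name": "step_arm", "arguments": {"motion": [{"dp": [-0.005, -0.0215, -0.001], "dr": [0, 0, 0.0424]}, {"dp": [-0.008, -0.0205, -0.001], "dr": [0, 0, 0.0424]}, {"dp": [-0.0105, -0.0195, -0.001], "dr": [0, 0, 0.0424]}, {"dp": [-0.013, -0.0175, -0.001], "dr": [0, 0, 0.0424]}, {"dp": [-0.0155, -0.016, -0.001], "dr": [0, 0, 0.0424]}, {"dp": [-0.0175, -0.0135, -0.001], "dr": [0, 0, 0.0424]}, {"dp": [-0.019, -0.011, -0.001], "dr": [0, 0, 0.0424]}, {"dp": [-0.02, -0.0085, -0.001], "dr": [0, 0, 0.0424]}, {"dp": [-0.0215, -0.006, -0.001], "dr": [0, 0, 0.0424]}, {"dp": [-0.022, -0.003, -0.001], "dr": [0, 0, 0.0424]}, {"dp": [-0.022, 0, -0.001], "dr": [0, 0, 0.0424]}, {"dp": [-0.022, 0.003, -0.001], "dr": [0, 0, 0.0424]}, {"dp": [-0.0215, 0.006, -0.001], "dr": [0, 0, 0.0424]}, {"dp": [-0.02, 0.0085, -0.001], "dr": [0, 0, 0.0424]}, {"dp": [-0.019, 0.011, -0.001], "dr": [0, 0, 0.0424]}, {"dp": [-0.0175, 0.0135, -0.001], "dr": [0, 0, 0.0424]}, {"dp": [0, 0, 0], "dr": [0, 0, 0]}, {"dp": [0, 0, 0], "dr": [0, 0, 0]}, {"dp": [0, 0, 0], "dr": [0, 0, 0]}, {"dp": [0, 0, 0], "dr": [0, 0, 0]}], "jaw": 0.3}}

```text
time_s: 18.58
ee_pos: [0.4865, -0.2474, 0.1753]
tcp_rot: [0.918, 0.396, 0.0, -0.0]
wrist_force: [0.1, 0.3, -0.2]
finger_gap: 0.354
```

```bash
python3 s.py w15.png; python3 -c "
from h import *
a=cv2.imread('pics/w15.png'); cv2.imwrite('pics/w15c.png',cv2.resize(a[20:220,230:430],None,fx=4,fy=4,interpolation=cv2.INTER_CUBIC)[:600,:640])
"
```

```text
t 18.575 pos [ 0.4865 -0.2474  0.1753] yaw 0.8145 rad 0.0803 th 3.9461 gap 0.354 Ftool [ 0.26 -0.09  0.18]
```

View pics/w15c.png

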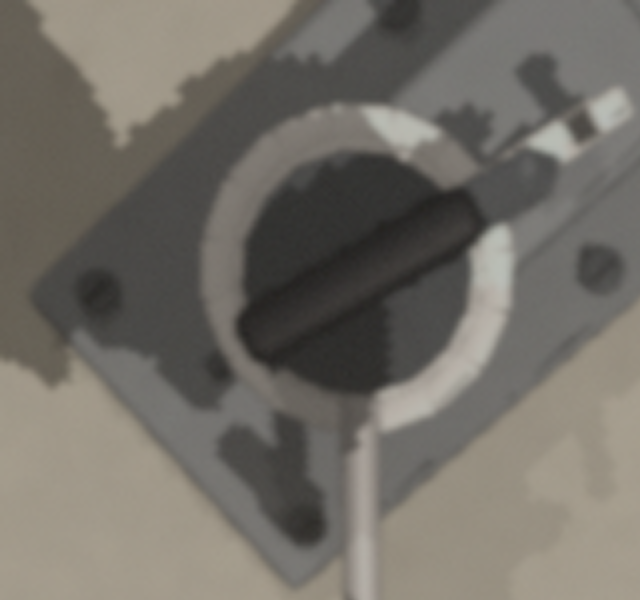

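```bash
python3 - <<'E'
from h import *
st=env.read_state()
g=lambda uv,z: at_z('wrist',(230+uv[0]/4,20+uv[1]/4),z,st)[:2]
c2=g((358,272),.09); print('disc',c2,'ring',g((357,268),.07))
for c in (np.array([.5422,-.1893]),c2):
  for n,q in (('tip',g((547,170),.088)),('fin',g((614,104),.09)),('wingA',g((242,333),.126)),('wingB',g((475,213),.126))):
    d=q-c; print(n,q,np.hypot(*d),np.arctan2(d[1],d[0]))
d=g((475,213),.126)-g((242,333),.126);print(np.arctan2(d[1],d[0]))
for i,b in enumerate(['scene']):
    snap('scene','s15.png')
a=cv2.imread('pics/w15.png'); cv2.imwrite('pics/w15d.png',cv2.resize(a[30:90,330:400],None,fx=9,fy=9,interpolation=cv2.INTER_CUBIC))
E
```

```text
disc [ 0.5427407  -0.18927783] ring [ 0.54310189 -0.18871409]
tip [ 0.57991987 -0.20012796] 0.03924325597205418 -0.27954565813953614
fin [ 0.59540735 -0.1999485 ] 0.0542624442573881 -0.19752252384387645
wingA [ 0.52275578 -0.18299175] 0.020441906856156794 2.8278781280490812
wingB [ 0.56211786 -0.19526418] 0.020791650490044413 -0.29094164203746137
tip [ 0.57991987 -0.20012796] 0.03873004000236612 -0.2839479665817181
fin [ 0.59540735 -0.1999485 ] 0.05373676242182397 -0.19990169174368386
wingA [ 0.52275578 -0.18299175] 0.020950216713519765 2.8368493693106926
wingB [ 0.56211786 -0.19526418] 0.020280802224293695 -0.2996368076142923
-0.3022314996505164
```

View pics/w15d.png

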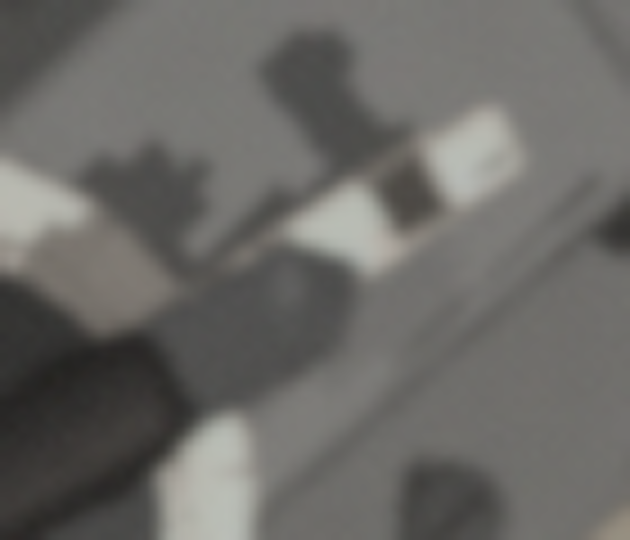

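```bash
python3 - <<'E'
from h import *
plan([.5425,-.189,.15],-.29,8)
E
```

```text
total rel rot deg [ 0.  -0.  63.3]
[{"dp":[0.0506, 0.0004, 0.0158],"dr":[0.0, -0.0, 0.0439]},{"dp":[0.0502, -0.0066, 0.0158],"dr":[0.0, -0.0, 0.0439]},{"dp":[0.0488, -0.0134, 0.0158],"dr":[0.0, -0.0, 0.0439]},{"dp":[0.0465, -0.02, 0.0158],"dr":[0.0, -0.0, 0.0439]},{"dp":[0.0433, -0.0262, 0.0158],"dr":[0.0, -0.0, 0.0439]},{"dp":[0.0393, -0.0319, 0.0158],"dr":[0.0, -0.0, 0.0439]},{"dp":[0.0345, -0.037, 0.0158],"dr":[0.0, -0.0, 0.0439]},{"dp":[0.0291, -0.0414, 0.0158],"dr":[0.0, -0.0, 0.0439]}]
```

>>> {"name": "step_arm", "arguments": {"motion": [{"dp": [0.0505, 0, 0.0155], "dr": [0, 0, 0.044]}, {"dp": [0.05, -0.0065, 0.016], "dr": [0, 0, 0.044]}, {"dp": [0.049, -0.0135, 0.016], "dr": [0, 0, 0.044]}, {"dp": [0.0465, -0.02, 0.016], "dr": [0, 0, 0.044]}, {"dp": [0.0435, -0.026, 0.0155], "dr": [0, 0, 0.044]}, {"dp": [0.039, -0.032, 0.016], "dr": [0, 0, 0.044]}, {"dp": [0.0345, -0.037, 0.016], "dr": [0, 0, 0.044]}, {"dp": [0.029, -0.0415, 0.0155], "dr": [0, 0, 0.044]}, {"dp": [0, 0, 0], "dr": [0, 0, 0]}, {"dp": [0, 0, 0], "dr": [0, 0, 0]}, {"dp": [0, 0, 0], "dr": [0, 0, 0]}], "jaw": 0.2}}

```text
time_s: 20.05
ee_pos: [0.5423, -0.1896, 0.1502]
tcp_rot: [0.989, -0.145, 0.0, 0.0]
wrist_force: [-0.2, 0.2, 0.6]
finger_gap: 0.401
```

```bash
python3 s.py w16.png; python3 -c "
from h import *
plan([.5425,-.189,.0985],-.29,4)
a=cv2.imread('pics/w16.png'); cv2.imwrite('pics/w16c.png',cv2.resize(a[80:260,230:410],None,fx=3.3,fy=3.3,interpolation=cv2.INTER_CUBIC))
"
```

```text
t 20.05 pos [ 0.5423 -0.1896  0.1502] yaw -0.2912 rad 0.0002 th 5.1724 gap 0.401 Ftool [-0.25 -0.18 -0.62]
total rel rot deg [ 0.  -0.  -0.1]
[{"dp":[0.0001, -0.0008, 0.0645],"dr":[0.0, -0.0, -0.0001]},{"dp":[0.0001, -0.0008, 0.0645],"dr":[0.0, -0.0, -0.0001]},{"dp":[0.0001, -0.0008, 0.0645],"dr":[0.0, -0.0, -0.0001]},{"dp":[0.0001, -0.0008, 0.0645],"dr":[0.0, -0.0, -0.0001]}]
```

View pics/w16c.png

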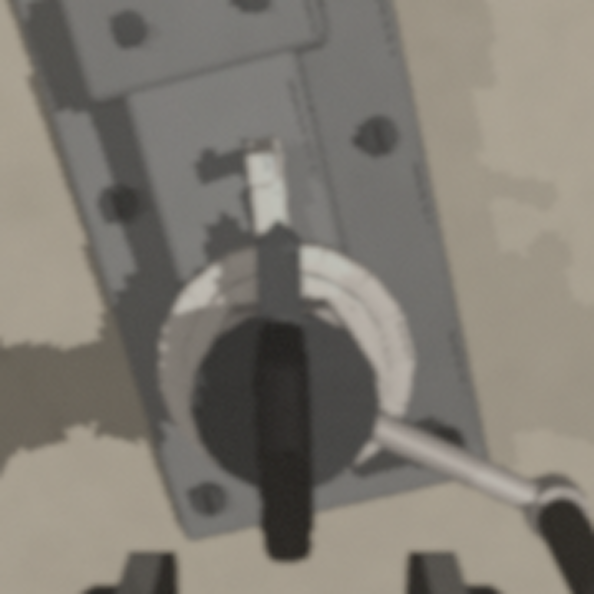

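```bash
python3 - <<'E'
from h import *
st=env.read_state()
g=lambda uv,z: at_z('wrist',(230+uv[0]/3.3,80+uv[1]/3.3),z,st)[:2]
c2=g((286,398),.09)
print(c2)
for c in (np.array([.5422,-.1893]),c2):
  for n,q in (('tip',g((280,228),.088)),('fin',g((264,150),.09))):
    d=q-c; print(n,q,np.hypot(*d),np.arctan2(d[1],d[0]))
E
```

```text
[ 0.54396281 -0.19022573]
tip [ 0.58112616 -0.20008064] 0.0403914321847927 -0.2701791524301035
fin [ 0.59821165 -0.20178179] 0.05738553539660194 -0.219260181214286
tip [ 0.58112616 -0.20008064] 0.03844779970928594 -0.2592121371266143
fin [ 0.59821165 -0.20178179] 0.0554660125122858 -0.2098823127416751
```

>>> {"name": "step_arm", "arguments": {"motion": [{"dp": [0, -0.001, 0.0645], "dr": [0, 0, 0]}, {"dp": [0, -0.001, 0.0645], "dr": [0, 0, 0]}, {"dp": [0, -0.001, 0.0645], "dr": [0, 0, 0]}, {"dp": [0, 0, 0.0645], "dr": [0, 0, 0]}, {"dp": [0, 0, 0], "dr": [0, 0, 0]}, {"dp": [0, 0, 0], "dr": [0, 0, 0]}]}}

```text
time_s: 20.85
ee_pos: [0.5429, -0.1884, 0.0985]
tcp_rot: [0.989, -0.146, 0.0, -0.0]
wrist_force: [0.2, -0.3, 0.4]
finger_gap: 0.398
```

>>> {"name": "step_arm", "arguments": {"motion": [{"dp": [0, 0, 0], "dr": [0, 0, 0]}, {"dp": [0, 0, 0], "dr": [0, 0, 0]}, {"dp": [0, 0, 0], "dr": [0, 0, 0]}, {"dp": [0, 0, 0], "dr": [0, 0, 0]}, {"dp": [0, 0, 0], "dr": [0, 0, 0]}], "jaw": 1.0}}

```text
time_s: 21.48
ee_pos: [0.5432, -0.1883, 0.099]
tcp_rot: [0.989, -0.145, 0.001, 0.0]
wrist_force: [-0.9, 1.3, 5.5]
finger_gap: 0.069
```

```bash
python3 s.py w17.png; python3 -c "
from h import *
a=cv2.imread('pics/w17.png'); cv2.imwrite('pics/w17c.png',cv2.resize(a[80:280,230:410],None,fx=3,fy=3,interpolation=cv2.INTER_CUBIC))
"
```

```text
t 21.475 pos [ 0.5432 -0.1883  0.099 ] yaw -0.2919 rad 0.0015 th 0.8701 gap 0.069 Ftool [-1.21 -1.03 -5.55]
```

View pics/w17c.png

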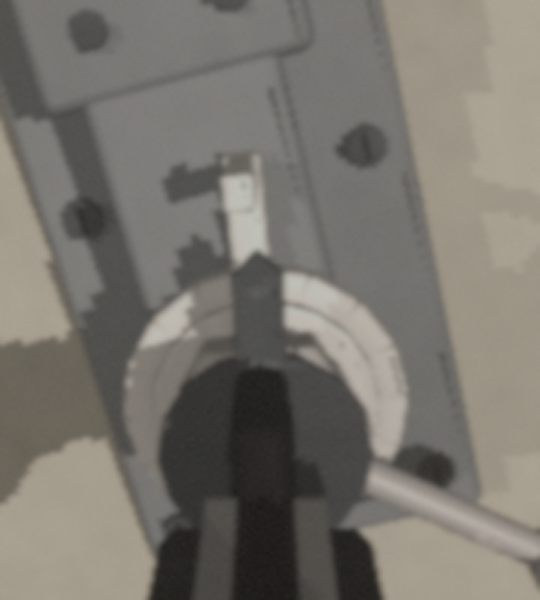

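```bash
python3 - <<'E'
from h import *
st=env.read_state()
g=lambda uv,z: at_z('wrist',(230+uv[0]/3,80+uv[1]/3),z,st)[:2]
c=np.array([.5424,-.1892])
for n,q in (('tip',g((258,254),.088)),('fin',g((237,191),.09)),('pb',g((259,355),.09))):
    d=q-c; print(n,q,np.hypot(*d),np.arctan2(d[1],d[0]))
E
```

```text
tip [ 0.5823238  -0.20007405] 0.041378191959916814 -0.26591955276450896
fin [ 0.59510959 -0.19995996] 0.05379662970513082 -0.20136998758680705
pb [ 0.56365383 -0.19463104] 0.021936764463675134 -0.25017886712166854
```

>>> {"name": "step_arm", "arguments": {"motion": [{"dp": [0, 0, 0], "dr": [0, 0, -0.016]}, {"dp": [0, 0, 0], "dr": [0, 0, -0.016]}, {"dp": [0, 0, 0], "dr": [0, 0, -0.008]}, {"dp": [0, 0, 0], "dr": [0, 0, 0]}, {"dp": [0, 0, 0], "dr": [0, 0, 0]}, {"dp": [0, 0, 0], "dr": [0, 0, 0]}]}}

```text
time_s: 22.28
ee_pos: [0.5432, -0.1883, 0.0991]
tcp_rot: [0.996, -0.084, 0.001, -0.0]
wrist_force: [-1.2, 1.6, 6.0]
finger_gap: 0.072
```

```bash
python3 s.py w18.png; python3 -c "
from h import *
a=cv2.imread('pics/w18.png'); cv2.imwrite('pics/w18c.png',cv2.resize(a[80:280,230:410],None,fx=3,fy=3,interpolation=cv2.INTER_CUBIC))
"
```

```text
t 22.275 pos [ 0.5432 -0.1883  0.0991] yaw -0.1674 rad 0.0015 th 0.873 gap 0.072 Ftool [-1.49 -1.38 -5.98]
```

View pics/w18c.png

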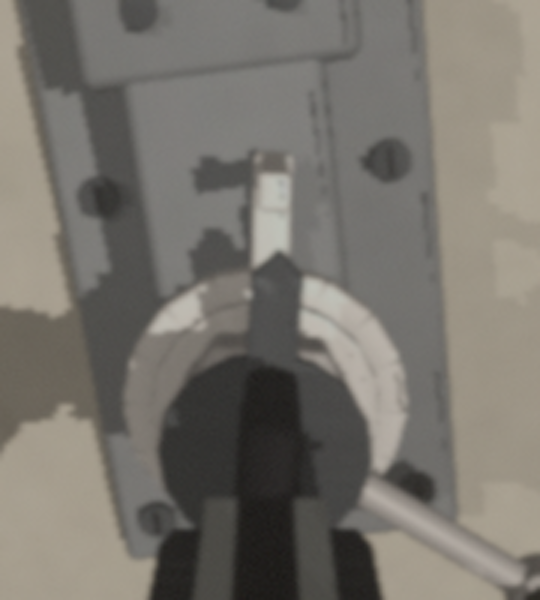

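```bash
python3 - <<'E'
from h import *
st=env.read_state()
g=lambda uv,z: at_z('wrist',(230+uv[0]/3,80+uv[1]/3),z,st)[:2]
for c in (np.array([.5424,-.1892]),g((266,455),.09)):
  print(c)
  for n,q in (('tip',g((279,252),.0885)),('fin',g((276,190),.09))):
    d=q-c; print(n,q,np.hypot(*d),np.arctan2(d[1],d[0]))
E
```

```text
[ 0.5424 -0.1892]
tip [ 0.58321001 -0.19902246] 0.0419754461962643 -0.236195013580558
fin [ 0.59504216 -0.200389  ] 0.05381812104889133 -0.20943154918285722
[ 0.54306338 -0.18977452]
tip [ 0.58321001 -0.19902246] 0.04119802241574812 -0.22640462201447095
fin [ 0.59504216 -0.200389  ] 0.0530514901799949 -0.20143827124465694
```

>>> {"name": "step_arm", "arguments": {"motion": [{"dp": [0, 0, 0], "dr": [0, 0, -0.01]}, {"dp": [0, 0, 0], "dr": [0, 0, 0]}, {"dp": [0, 0, 0], "dr": [0, 0, 0]}, {"dp": [0, 0, 0], "dr": [0, 0, 0]}]}}

```text
time_s: 22.82
ee_pos: [0.5432, -0.1884, 0.099]
tcp_rot: [0.998, -0.068, 0.001, -0.0]
wrist_force: [-0.5, 1.3, 5.8]
finger_gap: 0.069
```

```bash
python3 s.py w19.png; python3 -c "
from h import *
a=cv2.imread('pics/w19.png'); cv2.imwrite('pics/w19c.png',cv2.resize(a[120:220,270:370],None,fx=6,fy=6,interpolation=cv2.INTER_CUBIC))
"
```

```text
t 22.825 pos [ 0.5432 -0.1884  0.099 ] yaw -0.1361 rad 0.0015 th 0.8632 gap 0.069 Ftool [-0.68 -1.2  -5.79]
```

View pics/w19c.png

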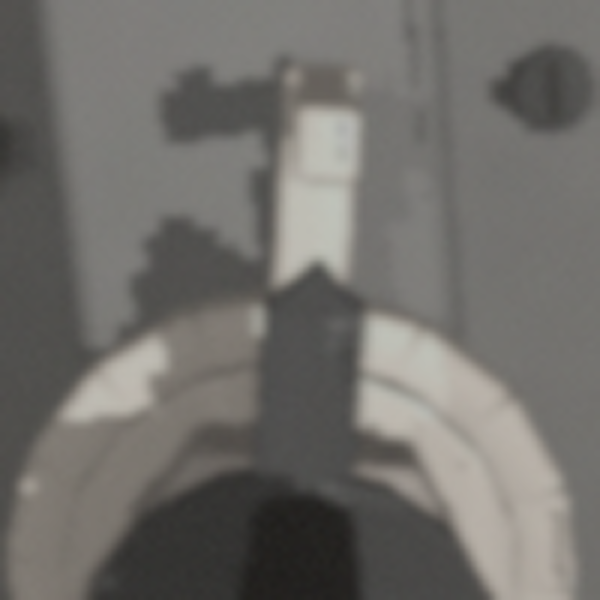

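```bash
cat > ang.py <<'E'
from h import *
def ang(st,ox,oy,s,tip,fin,zt=.0885):
    g=lambda uv,z: at_z('wrist',(ox+uv[0]/s,oy+uv[1]/s),z,st)[:2]
    for c in (np.array([.5424,-.1892]),np.array([.5428,-.1892])):
        a=[np.arctan2(*(q-c)[::-1]) for q in (g(tip,zt),g(fin,.09))]; print(a, 'need',a[1]-a[0],[np.hypot(*(q-c)) for q in (g(tip,zt),g(fin,.09))])
E
python3 - <<'E'
from ang import *
ang(env.read_state(),270,120,6,(318,262),(331,141))
E
```

```text
[np.float64(-0.2041247831794993), np.float64(-0.20998458483779386)] need -0.005859801658294556 [np.float64(0.04215308326225684), np.float64(0.05381267701922925)]
[np.float64(-0.20606638471708333), np.float64(-0.2115453406907425)] need -0.005478955973659161 [np.float64(0.04176146646879881), np.float64(0.053421528434317654)]
```

>>> {"name": "step_arm", "arguments": {"motion": [{"dp": [0, 0, 0], "dr": [0, 0, 0]}, {"dp": [0, 0, 0], "dr": [0, 0, 0]}, {"dp": [0, 0, 0], "dr": [0, 0, 0]}, {"dp": [0, 0, -0.15], "dr": [0, 0, 0]}, {"dp": [0, 0, -0.15], "dr": [0, 0, 0]}, {"dp": [0, 0, 0], "dr": [0, 0, 0]}, {"dp": [0, 0, 0], "dr": [0, 0, 0]}, {"dp": [0, 0, 0], "dr": [0, 0, 0]}], "jaw": 0.2}}

```text
time_s: 23.88
ee_pos: [0.542, -0.1883, 0.1573]
tcp_rot: [0.998, -0.068, -0.001, -0.0]
wrist_force: [0.2, 0.2, -0.3]
finger_gap: 0.397
```

```bash
python3 s.py w20.png; python3 -c "
from h import *
a=cv2.imread('pics/w20.png'); cv2.imwrite('pics/w20c.png',cv2.resize(a[100:220,260:380],None,fx=5,fy=5,interpolation=cv2.INTER_CUBIC))
"
```

```text
t 23.875 pos [ 0.542  -0.1883  0.1573] yaw -0.1351 rad 0.0012 th 1.7622 gap 0.397 Ftool [ 0.22 -0.21  0.27]
```

View pics/w20c.png

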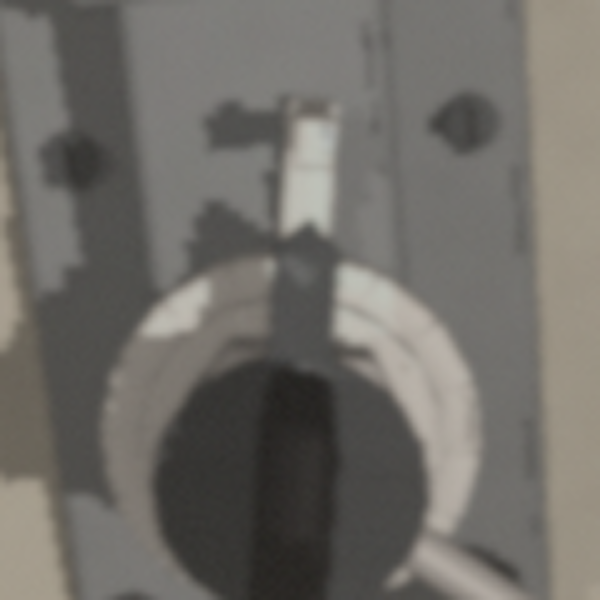

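```bash
python3 - <<'E'
from ang import *
st=env.read_state()
ang(st,260,100,5,(309,223),(314,142))
c=np.array([.5424,-.1892]); y=3.954-np.pi
plan(np.r_[c-.076*np.array([np.cos(y),np.sin(y)]),.157],y,8)
E
```

```text
[np.float64(-0.20647225736034858), np.float64(-0.20288417677639736)] need 0.003588080583951214 [np.float64(0.04167874027802432), np.float64(0.053590561740770266)]
[np.float64(-0.20845842178158408), np.float64(-0.20439921215817528)] need 0.004059209623408805 [np.float64(0.04128731762599636), np.float64(0.053198826993313776)]
total rel rot deg [ -0.1   0.1 -54.3]
[{"dp":[-0.0275, 0.0391, 0.0003],"dr":[-0.0, 0.0001, -0.0377]},{"dp":[-0.0319, 0.0355, 0.0003],"dr":[-0.0, 0.0001, -0.0377]},{"dp":[-0.0359, 0.0315, 0.0003],"dr":[-0.0, 0.0001, -0.0377]},{"dp":[-0.0393, 0.0271, 0.0003],"dr":[-0.0, 0.0001, -0.0377]},{"dp":[-0.0423, 0.0222, 0.0003],"dr":[-0.0, 0.0001, -0.0377]},{"dp":[-0.0446, 0.0171, 0.0002],"dr":[-0.0, 0.0001, -0.0377]},{"dp":[-0.0463, 0.0117, 0.0002],"dr":[-0.0, 0.0001, -0.0377]},{"dp":[-0.0473, 0.0061, 0.0002],"dr":[-0.0, 0.0001, -0.0377]}]
```

>>> {"name": "step_arm", "arguments": {"motion": [{"dp": [-0.0275, 0.039, 0], "dr": [0, 0, -0.0377]}, {"dp": [-0.032, 0.0355, 0], "dr": [0, 0, -0.0377]}, {"dp": [-0.036, 0.0315, 0], "dr": [0, 0, -0.0377]}, {"dp": [-0.0395, 0.027, 0], "dr": [0, 0, -0.0377]}, {"dp": [-0.042, 0.022, 0], "dr": [0, 0, -0.0377]}, {"dp": [-0.0445, 0.017, 0], "dr": [0, 0, -0.0377]}, {"dp": [-0.0465, 0.0115, 0], "dr": [0, 0, -0.0377]}, {"dp": [-0.0475, 0.006, 0], "dr": [0, 0, -0.0377]}, {"dp": [0, 0, 0], "dr": [0, 0, 0]}, {"dp": [0, 0, 0], "dr": [0, 0, 0]}, {"dp": [0, 0, 0], "dr": [0, 0, 0]}], "jaw": 0.3}}

```text
time_s: 25.3
ee_pos: [0.4909, -0.2438, 0.1583]
tcp_rot: [0.919, 0.395, 0.0, -0.0]
wrist_force: [0.6, -0.0, -0.5]
finger_gap: 0.349
```

```bash
python3 s.py w21.png; python3 -c "
from h import *
c=np.array([.5424,-.1892]); y=3.954-np.pi
plan(np.r_[c-.075*np.array([np.cos(y),np.sin(y)]),.0915],y,4)
"
```

```text
t 25.3 pos [ 0.4909 -0.2438  0.1583] yaw 0.8116 rad 0.0748 th 3.9554 gap 0.349 Ftool [0.4  0.46 0.48]
total rel rot deg [-0. -0. -0.]
[{"dp":[0.0002, -0.0002, 0.0836],"dr":[-0.0, -0.0, -0.0]},{"dp":[0.0002, -0.0002, 0.0836],"dr":[-0.0, -0.0, -0.0]},{"dp":[0.0002, -0.0002, 0.0836],"dr":[-0.0, -0.0, -0.0]},{"dp":[0.0002, -0.0002, 0.0836],"dr":[-0.0, -0.0, -0.0]}]
```

View pics/w21.png

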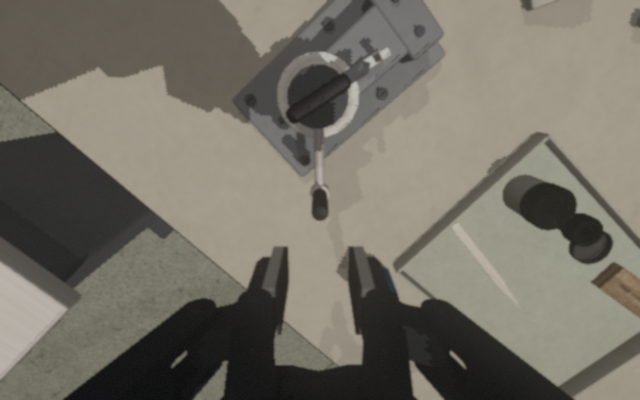

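>>> {"name": "step_arm", "arguments": {"motion": [{"dp": [0, 0, 0.0835], "dr": [0, 0, 0]}, {"dp": [0, 0, 0.0835], "dr": [0, 0, 0]}, {"dp": [0, 0, 0.0835], "dr": [0, 0, 0]}, {"dp": [0, 0, 0.0835], "dr": [0, 0, 0]}, {"dp": [0, 0, 0], "dr": [0, 0, 0]}, {"dp": [0, 0, 0], "dr": [0, 0, 0]}, {"dp": [0, 0, 0], "dr": [0, 0, 0]}]}}

```text
time_s: 26.22
ee_pos: [0.4911, -0.2445, 0.0923]
tcp_rot: [0.919, 0.395, 0.0, 0.0]
wrist_force: [-0.3, -0.5, -0.3]
finger_gap: 0.35
```

```bash
cat > f.py <<'E'
from h import *
import sys
n=int(sys.argv[1]); L=[];M=[]
for i in range(n):
    st=env.read_state(); Rt=R.from_quat(st['tcp_rot']); L.append(Rt.inv().apply(st['wrist_force'])); M.append(Rt.inv().apply(st['moment']))
    im=optics.snapshot('wrist')
if len(sys.argv)>2: cv2.imwrite('pics/'+sys.argv[2],im[:,:,::-1])
c=np.array([.5424,-.1892]); d=st['ee_pos'][:2]-c
print('t',st['time_s'],'z',st['ee_pos'][2],'yaw',yaw(st),'rad',np.hypot(*d),'th',np.arctan2(d[1],d[0])%6.28319)
print('F',np.round(np.mean(L,0),2),'sd',np.round(np.std(L,0),2),'M',np.round(np.mean(M,0),3))
E
python3 f.py 8 w22.png
```

```text
t 26.575 z 0.0917783765195383 yaw 0.8122344202063091 rad 0.0757020234035669 th 3.95958267929578
F [ 0.08  0.05 -0.11] sd [0.56 0.38 0.28] M [-0.011  0.005 -0.01 ]
```

View pics/w22.png

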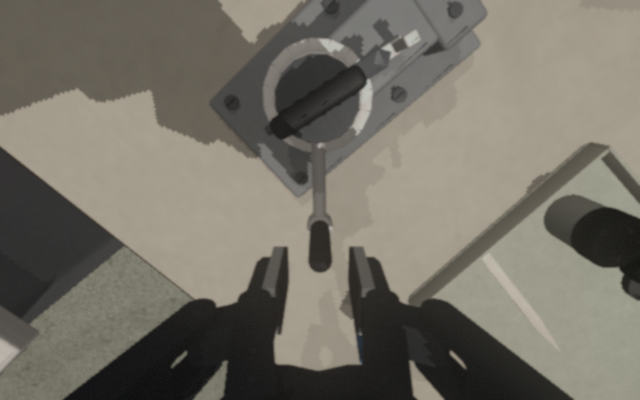

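>>> {"name": "step_arm", "arguments": {"motion": [{"dp": [0.0005, -0.0188, 0], "dr": [0, 0, 0.016]}, {"dp": [0.0005, -0.0188, 0], "dr": [0, 0, 0.016]}, {"dp": [0.0005, -0.0188, 0], "dr": [0, 0, 0.016]}, {"dp": [0.0005, -0.0188, 0], "dr": [0, 0, 0.016]}, {"dp": [0.0005, -0.0188, 0], "dr": [0, 0, 0.016]}, {"dp": [0.0005, -0.0188, 0], "dr": [0, 0, 0.016]}]}}

```text
time_s: 27.38
ee_pos: [0.4776, -0.2276, 0.0918]
tcp_rot: [0.968, 0.252, 0.001, 0.001]
wrist_force: [2.2, -3.2, -2.3]
finger_gap: 0.352
```

```bash
python3 f.py 4 w23.png
```

```text
t 27.525 z 0.09176433657374823 yaw 0.5115153403026369 rad 0.07548127860677267 th 3.6667592831444535
F [0.09 2.88 1.35] sd [0.49 0.64 0.62] M [-0.658  0.071 -0.021]
```

View pics/w23.png

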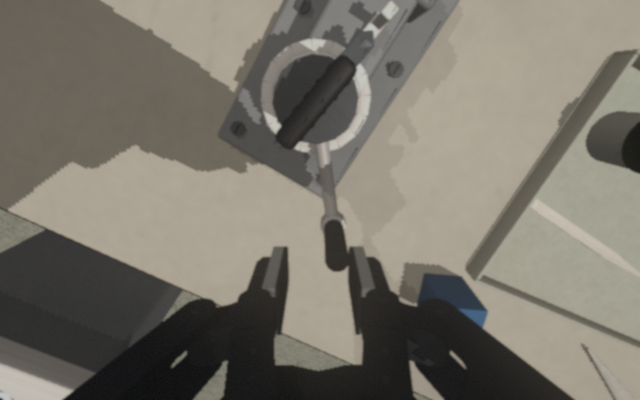

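>>> {"name": "step_arm", "arguments": {"motion": [{"dp": [0.0005, -0.015, 0], "dr": [0, 0, 0.0127]}, {"dp": [0.0005, -0.015, 0], "dr": [0, 0, 0.0127]}, {"dp": [0.0003, -0.015, 0], "dr": [0, 0, 0.0127]}, {"dp": [0.0003, -0.015, 0], "dr": [0, 0, 0.0127]}]}}

```text
time_s: 28.08
ee_pos: [0.4722, -0.2166, 0.0918]
tcp_rot: [0.985, 0.174, 0.0, 0.001]
wrist_force: [1.6, -4.1, -1.4]
finger_gap: 0.349
```

```bash
python3 f.py 6
```

```text
t 28.325 z 0.09163852150253118 yaw 0.3521529840341348 rad 0.07550233192311956 th 3.5052800698701123
F [-0.47  3.21  0.43] sd [0.52 0.61 0.72] M [-0.733 -0.087  0.015]
```

>>> {"name": "step_arm", "arguments": {"motion": [{"dp": [0.0005, -0.015, 0], "dr": [0, 0, 0.0127]}, {"dp": [0.0003, -0.015, 0], "dr": [0, 0, 0.0127]}]}}

```text
time_s: 28.62
ee_pos: [0.4701, -0.2106, 0.0917]
tcp_rot: [0.991, 0.135, 0.0, 0.0]
wrist_force: [-0.4, -5.0, 1.5]
finger_gap: 0.351
```

```bash
python3 f.py 6
```

```text
t 28.875 z 0.09157522185773087 yaw 0.27235288545362185 rad 0.07553403376842212 th 3.422268969308174
F [-1.76  3.4  -1.29] sd [0.52 0.76 0.49] M [-0.724 -0.273  0.019]
```

>>> {"name": "step_arm", "arguments": {"motion": [{"dp": [0.0003, -0.015, 0], "dr": [0, 0, 0.0127]}, {"dp": [0.0003, -0.015, 0], "dr": [0, 0, 0.0127]}]}}

```text
time_s: 29.18
ee_pos: [0.4686, -0.2047, 0.0916]
tcp_rot: [0.995, 0.095, 0.0, 0.0]
wrist_force: [-0.7, -4.6, 0.9]
finger_gap: 0.352
```

```bash
python3 f.py 6
```

```text
t 29.425 z 0.09154054848349591 yaw 0.19264230720760211 rad 0.07537414119736839 th 3.340841160110579
F [-1.4   3.65 -1.3 ] sd [0.58 0.54 0.51] M [-0.788 -0.348  0.048]
```

>>> {"name": "step_arm", "arguments": {"motion": [{"dp": [0.0003, -0.015, 0], "dr": [0, 0, 0.0127]}, {"dp": [0.0003, -0.015, 0], "dr": [0, 0, 0.0127]}]}}

```text
time_s: 29.72
ee_pos: [0.4678, -0.1986, 0.0916]
tcp_rot: [0.998, 0.055, 0.0, 0.0]
wrist_force: [0.3, -4.5, 2.2]
finger_gap: 0.357
```

```bash
python3 f.py 6 w24.png
```

```text
t 29.975 z 0.09153332797206748 yaw 0.11284247394829221 rad 0.07535628192119864 th 3.2609070356610825
F [-1.17  3.57 -1.41] sd [0.46 0.85 0.71] M [-0.806 -0.365  0.031]
```

View pics/w24.png

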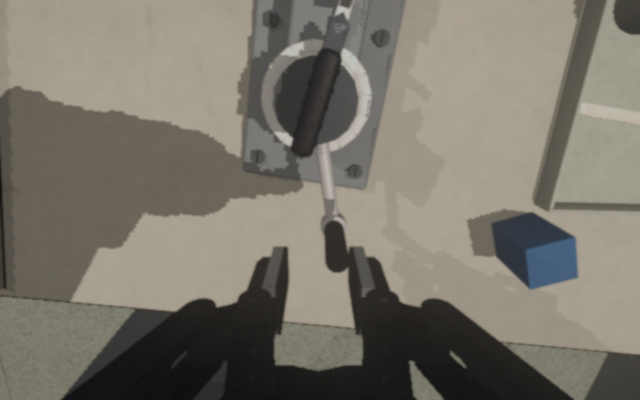

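>>> {"name": "step_arm", "arguments": {"motion": [{"dp": [0.0003, -0.015, 0], "dr": [0, 0, 0.0127]}, {"dp": [0.0003, -0.015, 0], "dr": [0, 0, 0.0127]}]}}

```text
time_s: 30.28
ee_pos: [0.4674, -0.193, 0.0916]
tcp_rot: [1.0, 0.015, 0.0, 0.0]
wrist_force: [-0.8, -5.7, 1.6]
finger_gap: 0.351
```

```bash
python3 f.py 6
```

```text
t 30.525 z 0.09156232104897123 yaw 0.03230227285734262 rad 0.07521797453718675 th 3.1851201023865516
F [-1.24  4.82 -1.18] sd [0.48 0.46 0.46] M [-1.078 -0.328  0.021]
```

>>> {"name": "step_arm", "arguments": {"motion": [{"dp": [0.0003, -0.015, 0], "dr": [0, 0, 0.0127]}, {"dp": [0, 0, 0], "dr": [0, 0, 0]}]}}

```text
time_s: 30.82
ee_pos: [0.4672, -0.1894, 0.0916]
tcp_rot: [1.0, -0.004, -0.0, 0.0]
wrist_force: [-1.1, -3.3, 1.2]
finger_gap: 0.351
```

```bash
python3 f.py 6
```

```text
t 31.075 z 0.09154531327012934 yaw -0.00787385781396063 rad 0.0753054689246133 th 3.1442048461090724
F [-1.37  4.33 -1.36] sd [0.51 0.58 0.54] M [-1.04  -0.39   0.027]
```

>>> {"name": "step_arm", "arguments": {"motion": [{"dp": [0.0003, -0.015, 0], "dr": [0, 0, 0.0127]}, {"dp": [0, 0, 0], "dr": [0, 0, 0]}]}}

```text
time_s: 31.38
ee_pos: [0.4672, -0.1865, 0.0916]
tcp_rot: [1.0, -0.024, -0.0, 0.0]
wrist_force: [-2.1, -5.0, 1.5]
finger_gap: 0.35
```

```bash
python3 f.py 8
```

```text
t 31.725 z 0.09157693942714945 yaw -0.04784215670130697 rad 0.07529126187195073 th 3.1047569044573184
F [-2.    4.92 -1.69] sd [0.6  0.32 0.45] M [-1.177 -0.428  0.036]
```

>>> {"name": "step_arm", "arguments": {"motion": [{"dp": [0.0003, -0.015, 0], "dr": [0, 0, 0.0127]}, {"dp": [0, 0, 0], "dr": [0, 0, 0]}]}}

```text
time_s: 32.02
ee_pos: [0.4673, -0.1837, 0.0916]
tcp_rot: [0.999, -0.044, -0.0, 0.0]
wrist_force: [-1.9, -6.2, 2.7]
finger_gap: 0.351
```

```bash
python3 f.py 8 w25.png
```

```text
t 32.375 z 0.09155445121918743 yaw -0.08778208495748119 rad 0.07533092676058799 th 3.0665417182676755
F [-1.59  5.6  -2.03] sd [0.27 0.64 0.43] M [-1.252 -0.405  0.012]
```

View pics/w25.png

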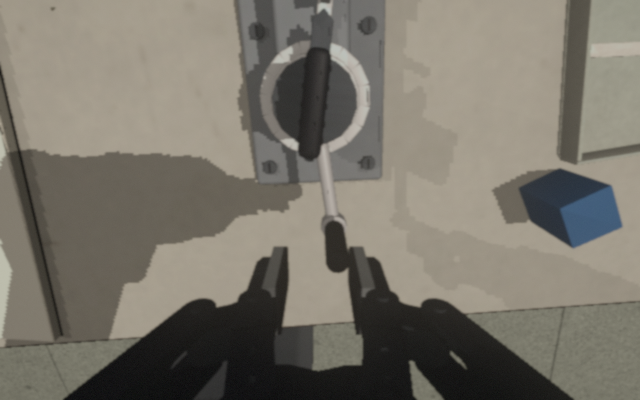

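>>> {"name": "step_arm", "arguments": {"motion": [{"dp": [0.0003, -0.0115, 0], "dr": [0, 0, 0.0097]}, {"dp": [0.0003, -0.0115, 0], "dr": [0, 0, 0.0097]}, {"dp": [0, 0, 0], "dr": [0, 0, 0]}]}}

```text
time_s: 32.8
ee_pos: [0.4678, -0.1795, 0.0916]
tcp_rot: [0.997, -0.075, -0.0, 0.001]
wrist_force: [-2.9, -5.9, 1.6]
finger_gap: 0.354
```

```bash
python3 f.py 10 w26.png; python3 -c "
from h import *
a=cv2.imread('pics/w26.png'); cv2.imwrite('pics/w26c.png',cv2.resize(a[0:170,230:400],None,fx=3.5,fy=3.5,interpolation=cv2.INTER_CUBIC))
"
```

```text
t 33.25 z 0.09155449527414994 yaw -0.1489004214566331 rad 0.07522204525984584 th 3.0085864735826346
F [-1.69  6.59 -2.41] sd [0.61 0.78 0.78] M [-1.446 -0.357  0.032]
```

View pics/w26c.png

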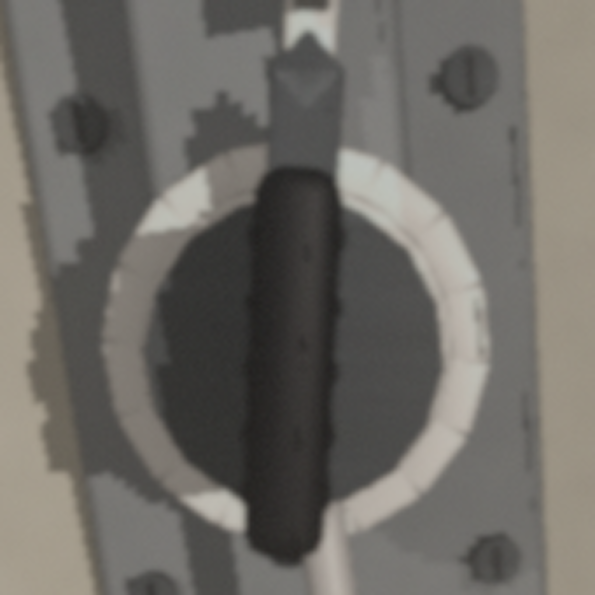

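>>> {"name": "step_arm", "arguments": {"motion": [{"dp": [0, 0.02, 0], "dr": [0, 0, 0]}, {"dp": [0, 0.025, 0], "dr": [0, 0, 0]}, {"dp": [0, 0, 0], "dr": [0, 0, 0]}, {"dp": [0, 0, -0.1], "dr": [0, 0, 0]}, {"dp": [0, 0, -0.2], "dr": [0, 0, 0]}, {"dp": [-0.05, 0, -0.2], "dr": [0, 0, 0]}, {"dp": [-0.1, 0, -0.1], "dr": [0, 0, 0]}, {"dp": [0, 0, 0], "dr": [0, 0, 0]}, {"dp": [0, 0, 0], "dr": [0, 0, 0]}, {"dp": [0, 0, 0], "dr": [0, 0, 0]}]}}

```text
time_s: 34.55
ee_pos: [0.4372, -0.1828, 0.2105]
tcp_rot: [0.997, -0.074, -0.001, -0.0]
wrist_force: [-0.2, -0.9, 0.5]
finger_gap: 0.351
```

```bash
python3 f.py 4 w27.png; python3 -c "
from h import *
a=cv2.imread('pics/w27.png'); cv2.imwrite('pics/w27c.png',cv2.resize(a[0:170,240:410],None,fx=3.5,fy=3.5,interpolation=cv2.INTER_CUBIC))
"
```

```text
t 34.7 z 0.21078453606923064 yaw -0.14839192299495302 rad 0.10540266100079214 th 3.0816548735979397
F [ 0.08  0.34 -0.15] sd [0.81 0.53 0.3 ] M [-0.004 -0.002 -0.041]
```

View pics/w27c.png

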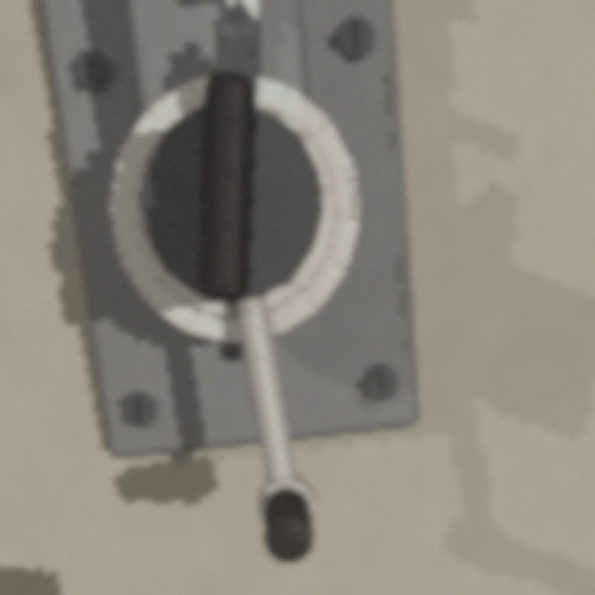

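>>> {"name": "step_arm", "arguments": {"motion": [{"dp": [0.15, 0, 0], "dr": [0, 0, 0]}, {"dp": [0.15, 0, 0], "dr": [0, 0, 0]}, {"dp": [0.1, 0, 0], "dr": [0, 0, 0]}, {"dp": [0, 0, 0], "dr": [0, 0, 0]}, {"dp": [0, 0, 0], "dr": [0, 0, 0]}, {"dp": [0, 0, 0], "dr": [0, 0, 0]}, {"dp": [0, 0, 0], "dr": [0, 0, 0]}]}}

```text
time_s: 35.62
ee_pos: [0.5159, -0.195, 0.2119]
tcp_rot: [0.997, -0.074, 0.0, 0.0]
wrist_force: [0.0, 0.1, 0.0]
finger_gap: 0.351
```

```bash
python3 f.py 4 w28.png; python3 -c "
from h import *
a=cv2.imread('pics/w28.png'); cv2.imwrite('pics/w28c.png',cv2.resize(a[70:220,250:400],None,fx=4,fy=4,interpolation=cv2.INTER_CUBIC))
"
```

```text
t 35.775 z 0.21179072095841708 yaw -0.14889629142216015 rad 0.026896776319814554 th 3.3602231143356476
F [-0.33  0.27  0.12] sd [0.32 0.85 0.14] M [-0.023  0.014 -0.019]
```

View pics/w28c.png

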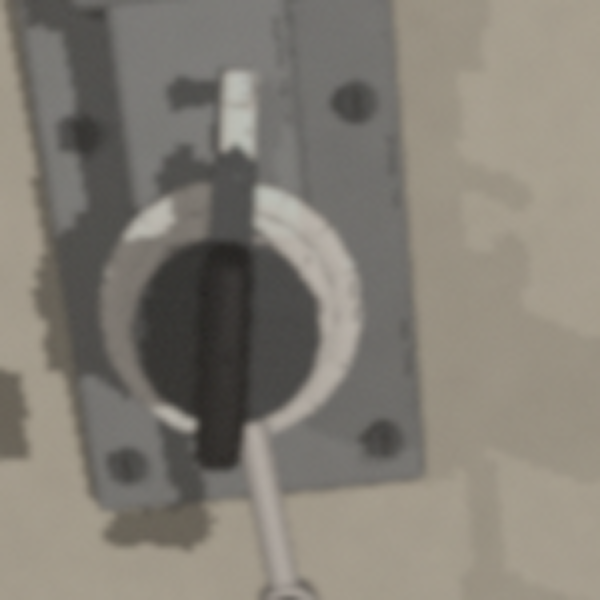

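```bash
python3 - <<'E'
from ang import *
ang(env.read_state(),250,70,4,(236,146),(239,88))
E
```

```text
[np.float64(-0.2172764101067274), np.float64(-0.21663956013507532)] need 0.000636849971652087 [np.float64(0.041024297819955195), np.float64(0.05306451458826888)]
[np.float64(-0.2193984963106316), np.float64(-0.2182718592923043)] need 0.0011266370183272978 [np.float64(0.040633794033177066), np.float64(0.052673934646366334)]
```

```bash
python3 - <<'E'
from h import *
print(env.finish_job(), env.read_state()['time_s'])
E
```

```text
the job is handed in; nothing more can be done
the job is handed in; nothing more can be done
```

The stand has its new setting, and I handed the job in at about 36 s.

- **Loosening:** I pushed the pin anticlockwise between the partly open fingers, which opened the nut to about 1.33 rad.
- **Adjuster:** I turned it by the wing about 1.17 rad anticlockwise. The first turn stopped about 0.08 rad short because the grip yields, so I regripped and corrected it.
- **Retightening:** I turned the nut clockwise in small steps, reading the force at each one. It seated at about 0.7 rad and I stopped at about 0.50 rad, with about 6.5 N at the pin. That is the mean of 10 noisy readings (spread about 0.8 N), and the wrist moment agreed. The highest average I read was 6.6 N.

**Last checks:** After letting go, the camera shows the pointer within about 0.01 rad of the index finger, and the wrist force is zero within noise. The gripper is clear above the stand. I touched nothing but the pin and the wing. I did not take a final overview picture of the other things on the bench.

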